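# Clear the lens-centring stack

## Robot

A 6-joint arm with a two-finger parallel gripper is mounted at the origin on the work surface. World frame = base frame: x ahead of the robot, y to its left, z up, the work surface at z = 0. Lengths are in m, angles in degrees, forces in N, time in s.
With the tool pointing down it reaches from about 0.275 to 0.725 m from the base axis. Payload 15.9 kg.
Tool frame: the origin (TCP) lies on the centre line of the jaws, within the pads' length; the fingertips stand 22 mm ahead of it and the grasp point (between the pads) lies 3 mm ahead of it; z points along the fingers, y is the line along which they close (so a half turn about z gives the same grasp; the last joint's range is limited). The gripper opens to 85 mm and grips with 20 to 120 N. Pads are 22 mm wide; open, the fingers measure 114 mm over their backs; the gripper's body (76 mm by 85 mm) begins 54 mm behind the grasp point. The pads swing forward as they close: fully open they stand 13 mm farther back than shut.
Start: joints at [-65.947, 12.198, -1.971, 75.831, 0, 90], TCP at [0.204, -0.457, 0.253] pointing down, gripper open.
Joint ranges: [-170.91, 170.91], [-42.67, 98.43], [-65.05, 77.54], [-120.47, 116.71], [-90, 82.35], [-180, 180]. Speed limits (degrees/s): [108.29, 108.29, 136.94, 147.25, 180, 180].

## Interface

Orientations are given as [roll, pitch, yaw] about the fixed x, y, z axes, in that order (R = Rz(yaw) Ry(pitch) Rx(roll)).
In Python, from cell import env, vision, ticket gives the robot as it stands. The module is installed in compiled form; this text tells all that it offers.
- The arm moves only by the tool apply_moves, never from a script. Its argument "plan" is a list of rows, each a list of 6 numbers: the shift along the tool's x, y, z in mm, then the turn, a rotation vector about the tool's x, y, z in rad. A call has 1 to 10 rows; each row shifts and turns the commanded pose from where the row before left it, along the tool's axes as they then stand; what a row does not reach is not made up. A row lasts 1/10 s, in which the tool goes at most 50 mm and 8.59 degrees, less where a joint would pass 70% of its speed; a pose out of reach is approached as far as the arm can. A call is refused whole if a number of a shift passes 50 or a number of a turn 0.15, either way. A call with a gripper value outside its range is refused whole. "claw" is the finger opening in mm, from 0 to 85.4, set as the call begins (left out, the last holds). The fingers move at their own pace and stop on an object; the grip force is fixed at half the most. Time passes only in rows, so rows that do not move let the fingers close. It gives the time, the measured TCP pose, the force, the opening and the grip force at its end, in the units of the state.
- env.sense(): the state, without advancing time (a new reading comes with each control period).
- vision.read_camera(name): name is "scene" or "top"; returns a dict with "pixels" (384x512x3 uint8, red, green, blue), "fov_y" (degrees; the focal length in pixels is half the picture's height over the tangent of half this angle, whatever the lens; pixels are square), "cx", "cy" (the principal point, pixels), "extrinsics" (4x4, takes a point from camera to world coordinates). Camera axes: x right, y up, looking along -z (the intrinsics and any distortion apply to the point x, -y, -z); pixel columns grow to the right and rows downward; lengths in m; the calibration is good to about 2 mm. A picture is of the moment at which its call begins. There is no depth.
- ticket.job_done(): hands the job in; it is judged then, once.
The state is a dict: "clock": time; "qpos": joint angles; "joint_vel": joint speeds; "tau": joint torques, N m; "ee_pos": TCP position; "orientation": TCP orientation; "wrist_force": force on the tool from outside, world axes, zero at the start; "moment": the same for the moment, N m; "gripper_width": opening from 0.0 (shut) to 1.0 (fully open); "gripper_force": force on a finger pad.
Only numpy, scipy, OpenCV 4.12 (cv2) and the standard library are available. Lean on these libraries where they do the work, as an engineer would, in place of code of your own. Each camera call takes 0.05 s, during which the arm holds its last target. There are 200 camera calls.

## Task

The lens check is finished, so take the stack on the turntable apart and put each piece away: press the red brush by its handle fully home in both spring clips of the empty middle place of the brush rack, stand the white lens dish flat in the felt recess of the blue-green seat, put the brass ring down over the thin brass post and the black ring over the thick black post. Keep the lens dish level all the time, leave the bottle and the loupe where they are, and let go of everything.

Things in the scene. Friction and masses are not known exactly. Their poses are not given: they have to be found in the camera images.
- brush: Brush: stiff round rod 12 mm thick, 155 mm long, 30 g; own x points to the bristles. Origin on the rod's axis in the red handle; full-thickness rod from -52 to +78 mm, then bristles. It lies loose in the lens dish's rim notches, its origin 35 to 41 mm beside the dish's centre: gripped there across the rod, fingers have 20 mm of free air below the axis. It may go into the rack either way round.
- lens_dish: Round white plastic dish, 38 mm outer diameter, 24 mm high, 50 g, an amber lens fixed in it. Origin at the centre of its underside, z up. Its wall is plain for the lower 16 mm; the rim above has two 14 mm wide notches, at its own +x and -x, where the brush lies. It stands on the brass ring, centred within 2 mm. Grip it across its outside; keep it level.
- ring_brass: Brass centring ring, 52 mm outer diameter, 28 mm bore, 24 mm high, about 0.3 kg. Origin at the centre of its underside, z up. At the start it lies on the black ring (centred within 2 mm), under the dish.
- ring_black: Black aluminium adapter ring, 66 mm outer diameter, 40 mm bore, 24 mm high, about 0.15 kg. Origin at the centre of its underside, z up. At the start it lies on the flat top (z = 20 mm) of a fixed light metal turntable 120 mm across (cream foot 136 mm across, 8 mm high), at the bottom of the stack.
- clip_rack: Fixed board 110 (x) by 180 (y) by 12 mm with three brush places 68 mm apart along its y; green and yellow brushes are fixed in the outer two. Origin under the empty middle place, at the underside. A brush lies along x in two 10 mm long spring clips at x = -26 and +26 mm, mouths 40 mm up. Push it straight down (it takes 4 to 10 N) till it snaps in: its axis is then 26 mm up, its origin midway.
- dish_seat: Fixed round blue-green wooden seat, 92 mm across, 10 mm high, with a round recess 66 mm across and 4 mm deep lined with dark felt. Origin at the centre of its underside; the recess floor is 6 mm above it. The place of the lens dish.
- thin_post: Fixed stand: round pale painted base 92 mm across and 10 mm high with a thin brass post 12 mm in diameter, its tapered top 38 mm above the underside. Origin at the centre of the underside. The place of the brass ring, lying flat on the base around the post.
- thick_post: Fixed stand: round pale painted base 92 mm across and 10 mm high with a thick black post 24 mm in diameter, its tapered top 38 mm above the underside. Origin at the centre of the underside. The place of the black ring, lying flat on the base around the post.
- bottle: Bystander: closed amber bottle with black cap, 38 mm across, 85 mm high, loose. Origin at the centre of its underside. To be left alone.
- loupe: Bystander: black watchmaker's loupe standing on its wide end, 38 mm across, 34 mm high, loose. Origin at the centre of its underside. To be left alone.
Not all that is in view belongs to the job. There is more than one size of the ring_black; the job needs the smallest.

How it is judged (in metres and radians):
At the end, for the whole second after the job is handed in: Brush home in both middle clips (axis 26 +-2.5 mm up, within 3 mm sideways, 25 mm lengthwise, 0.1 rad); dish flat in the recess within 15 mm of centre; brass ring flat round the thin post, black ring round the thick post (10 mm; heights +-2.5 mm, tilt 0.08 rad); all four at rest (x of brush in the frame of clip_rack between -0.025 and 0.025 m and y of brush in the frame of clip_rack between -0.003 and 0.003 m and z of brush in the frame of clip_rack between 0.0235 and 0.0285 m and angle between the x axis of brush and the x axis of clip_rack, either way round below 0.1 rad and horizontal distance between lens_dish and dish_seat below 0.015 m and angle between each of lens_dish, ring_brass, ring_black's own z axis and vertical below 0.08 rad and z of lens_dish in the frame of dish_seat between 0.0035 and 0.0085 m and horizontal distance between ring_brass and thin_post below 0.01 m and z of ring_brass in the frame of thin_post between 0.0075 and 0.0125 m and horizontal distance between ring_black and thick_post below 0.01 m and z of ring_black in the frame of thick_post between 0.0075 and 0.0125 m and linear speed of each of brush, lens_dish, ring_brass, ring_black below 0.02 m/s and angular speed of each of brush, lens_dish, ring_brass, ring_black below 0.2 rad/s); the robot touches nothing.
It fails at once if the lens dish is tipped by more than 0.45 rad (about 25 degrees) (angle between lens_dish's own z axis and vertical above 0.45 rad).
It fails at once if the bottle is moved by more than 15 mm or tipped (distance of bottle from where it was at the start of the episode above 0.015 m or angle between bottle's own z axis and vertical above 0.3 rad).
It fails at once if the loupe is moved by more than 15 mm or tipped (distance of loupe from where it was at the start of the episode above 0.015 m or angle between loupe's own z axis and vertical above 0.3 rad).
It also fails if it takes over 120 s, if anything falls off the work surface, if the arm or the gripper's body presses on something with over 40 N, if the wrist force passes 120 N, or if a joint passes its speed limit or range.

## Working session

There is one attempt and no reset: what is moved stays moved. The work goes in short steps, Python scripts to look and compute and a tool call to move; the robot and the scene stay as the last step left them, time stands still between calls to the robot, and variables do not carry over. Pictures are saved under pics/ and viewed, at most 14 in all, crops included, and the job is handed in when it is done.

Besides the shell and the picture viewer there is one more tool, called as name(argument=value, ...), one argument or row to a line, values as JSON. apply_moves: Moves the arm, as the interface text tells. Its arguments: {"type":"object","properties":{"plan":{"type":"array","items":{"type":"array","items":{"type":"number"}}},"claw":{"type":"number"}},"required":["plan"]}

```bash
mkdir -p pics; ls; cat > h.py <<'E'
import numpy as np, cv2
from cell import env, vision, ticket
def cam(n):
    d=vision.read_camera(n); return d
def save(d,f,crop=None,s=1):
    im=cv2.cvtColor(d["pixels"],cv2.COLOR_RGB2BGR)
    if crop: a,b,c,e=crop; im=im[b:e,a:c]
    if s!=1: im=cv2.resize(im,None,fx=s,fy=s,interpolation=cv2.INTER_CUBIC)
    cv2.imwrite("pics/"+f,im)
def ray(d,u,v):
    f=192/np.tan(np.radians(d["fov_y"])/2); T=np.array(d["extrinsics"])
    r=T[:3,:3]@np.array([(u-d["cx"])/f,-(v-d["cy"])/f,-1]); return T[:3,3],r
def onz(d,u,v,z):
    o,r=ray(d,u,v); return o+r*(z-o[2])/r[2]
def proj(d,p):
    f=192/np.tan(np.radians(d["fov_y"])/2); T=np.array(d["extrinsics"])
    q=T[:3,:3].T@(np.array(p)-T[:3,3]); return d["cx"]+f*q[0]/-q[2], d["cy"]-f*q[1]/-q[2]
E
python3 - <<'E'
from h import *
for n in("top","scene"):
    d=cam(n); save(d,n+"0.png",s=1.5); print(n,d.keys(),d["fov_y"],d["cx"],d["cy"],np.round(d["extrinsics"],3).tolist(), {k:v for k,v in d.items() if k not in("pixels","extrinsics")})
print(env.sense())
E
```

```text
pics
top dict_keys(['pixels', 'fov_y', 'cx', 'cy', 'extrinsics']) 55.78597377168416 260.5452919925858 191.97636286745177 [[0.019, 0.994, -0.104, 0.416], [-1.0, 0.021, 0.01, 0.015], [0.012, 0.104, 0.994, 0.839], [0.0, 0.0, 0.0, 1.0]] {'fov_y': 55.78597377168416, 'cx': 260.5452919925858, 'cy': 191.97636286745177}
scene dict_keys(['pixels', 'fov_y', 'cx', 'cy', 'extrinsics']) 42.711159428825546 253.74136778684397 198.91241919992504 [[-0.663, -0.547, 0.511, 1.075], [0.749, -0.483, 0.455, 0.515], [-0.002, 0.684, 0.729, 0.886], [0.0, 0.0, 0.0, 1.0]] {'fov_y': 42.711159428825546, 'cx': 253.74136778684397, 'cy': 198.91241919992504}
{'clock': 0.1, 'qpos': array([-6.59455313e+01,  1.22238687e+01, -2.00411466e+00,  7.58308167e+01,
        1.84913939e-03,  8.99983414e+01]), 'joint_vel': array([ 0.08274446, -0.13112925,  0.07226817,  0.03240451, -0.06462416,
       -0.03518587]), 'tau': array([ 1.77277001e-03, -6.87248111e+01,  4.87804592e+01,  1.21958210e-02,
        4.46282559e-05,  5.82643523e-06]), 'ee_pos': array([ 0.20369768, -0.45632119,  0.25285287]), 'orientation': array([-1.79941200e+02, -1.85084055e-03,  2.40561254e+01]), 'wrist_force': array([ 0.19986761, -0.35327837,  0.74775957]), 'moment': array([-0.00536542,  0.00712498,  0.00560264]), 'gripper_force': 0.0, 'gripper_width': 0.9987787528562787}
```

View pics/top0.png

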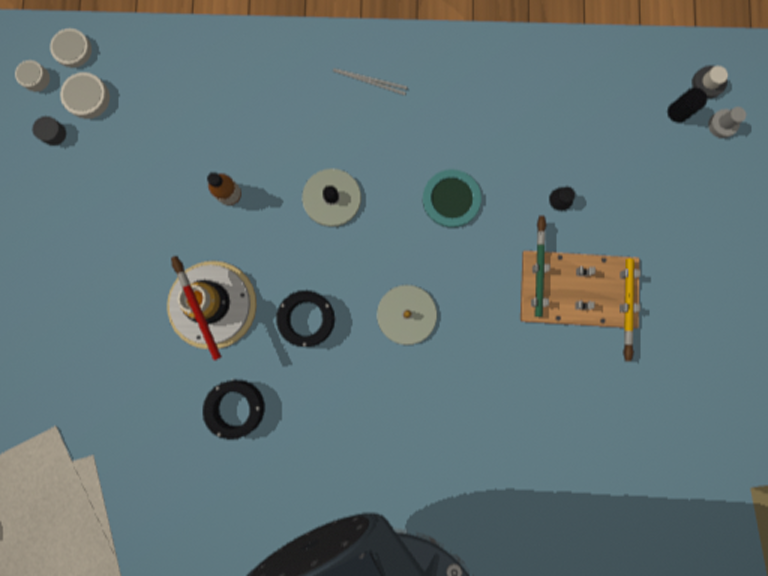

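View pics/scene0.png

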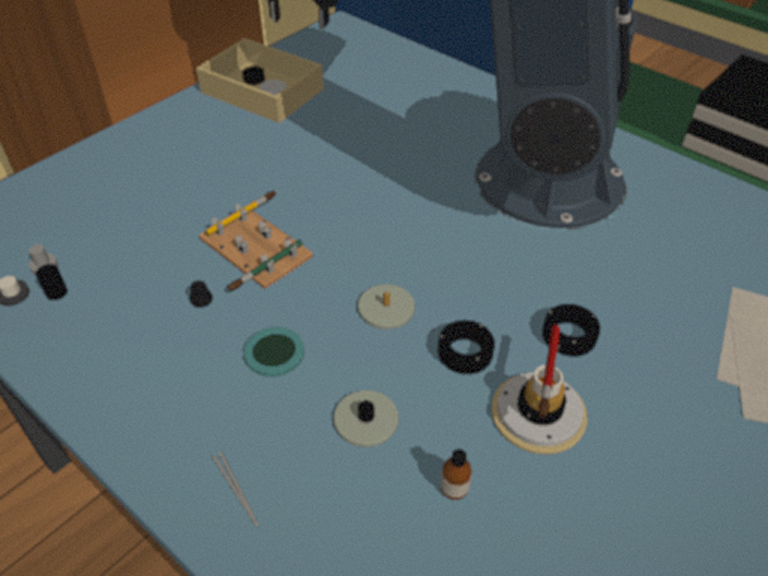

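Top view (1.5× px): stack and turntable at (211,305), thick post (332,197), seat (452,198), thin post (407,314), rack (581,288), bottle (224,188), loupe (562,198). There are three candidates for ring_black: loose ones at (306,319) and (234,408), both about 60 px across (≈85–90 mm), and the one in the stack at (207,300). The stacked one is smaller and sits under the brass ring, so it fits. I'll measure it and confirm in a crop.

```bash
cat > m.py <<'E'
from h import *
def hsv(d): return cv2.cvtColor(d["pixels"],cv2.COLOR_RGB2HSV)
def blobs(mask,amin=60):
    c,_=cv2.findContours(mask.astype(np.uint8),cv2.RETR_EXTERNAL,cv2.CHAIN_APPROX_NONE)
    return sorted([x for x in c if cv2.contourArea(x)>amin],key=cv2.contourArea,reverse=True)
def circ(d,c,z):
    P=np.array([onz(d,u,v,z)[:2] for u,v in cv2.convexHull(c)[:,0].astype(float)])
    (x,y)=P.mean(0); A=np.c_[2*P,np.ones(len(P))]; s=np.linalg.lstsq(A,(P**2).sum(1),rcond=None)[0]
    return s[:2],np.sqrt(s[2]+s[0]**2+s[1]**2)
E
python3 - <<'E'
from m import *
for n in("top","scene"):
    d=cam(n); H=hsv(d); h,s,v=[H[...,i].astype(int) for i in range(3)]
    M={"red":((h<6)|(h>174))&(s>180)&(v>80),"seat":(h>78)&(h<92)&(s>110)&(v>60),"pale":(s<75)&(v>130)&(h<45),"orange":(h>8)&(h<20)&(s>90)&(v>120),"black":(v<45)}
    for k,m in M.items():
        for c in blobs(m,25)[:12]:
            (cx,cy),(w,hh),a=cv2.minAreaRect(c)
            z={"seat":.01,"pale":.01,"black":.024,"orange":.012,"red":.09}[k]
            p,r=circ(d,c,z)
            print(n,k,np.round([cx,cy,w,hh,a],1),np.round(p,3),round(r,4))
    if n=="top": save(d,"tc.png",(100,150,240,300),5)
    else: save(d,"sc.png",(310,200,410,310),5)
E
```

```text
top red [133.8 214.6  51.1   5.   66.8] [0.452 0.247] 0.0516
top pale [ 39.5 333.5  79.   99.    0. ] [0.156 0.497] 0.1161
top pale [271.  209.5  37.   38.   90. ] [ 0.463 -0.017] 0.0442
top pale [220.3 131.3  36.1  36.8  45. ] [0.644 0.104] 0.0438
top pale [54.5 62.  27.6 29.  45. ] [0.803 0.502] 0.0345
top pale [45.5 30.5 23.  23.  90. ] [0.881 0.529] 0.0292
top pale [120.2 208.6  49.   17.3  70.3] [0.473 0.289] 0.0586
top pale [138.7 182.1  31.7  13.5   4.4] [0.507 0.287] 0.034
top pale [19.  48.5 16.3 17.7 45. ] [0.834 0.589] 0.0212
top pale [150.1 221.2  12.3  21.2  84.3] [0.439 0.259] 0.023
top pale [476.5  49.5  11.   15.   90. ] [ 0.859 -0.508] 0.0177
top orange [382.3 192.3  70.7  47.    3.4] [ 0.507 -0.274] 0.0879
top orange [444.5   8.   16.   35.   90. ] [ 0.967 -0.434] 0.0453
top orange [407.5   7.5  15.   35.   90. ] [ 0.962 -0.342] 0.0456
top orange [296.    6.5  13.   34.   90. ] [ 0.96  -0.072] 0.0403
top orange [146.5   4.5   9.   35.   90. ] [0.964 0.292] 0.0417
top orange [224.5   5.5  11.   29.   90. ] [0.958 0.103] 0.0348
top orange [109.5   4.    8.   35.   90.
[... 2160 characters left out ...]
0.4  41.6  20.2] [-0.542  0.183] 0.1446
scene black [310.2 231.1  35.7  33.9  11.3] [0.46  0.139] 0.0468
scene black [380.1 219.6  36.   32.6  18.4] [0.325 0.24 ] 0.0475
scene black [485.6  93.5  58.7  10.6  21.8] [-0.324  0.214] 0.0774
scene black [ 33.9 187.8  22.8  13.8  66. ] [ 0.801 -0.454] 0.0353
scene black [415.8  41.5   6.8  51.1   1.4] [-0.338 -0.354] 0.3214
scene black [358.9 271.4  30.2  20.1  20.3] [0.473 0.281] 0.0333
scene black [133.5 195.5  15.   13.   90. ] [ 0.656 -0.249] 0.0226
scene black [168.5  50.   10.   13.   90. ] [ 0.144 -0.692] 0.0298
scene black [243.5 274.   12.    9.   90. ] [0.648 0.105] 0.0142
scene black [219.1   5.7  17.1  13.1  69.4] [-0.178 -0.794] 0.066
```

View pics/tc.png

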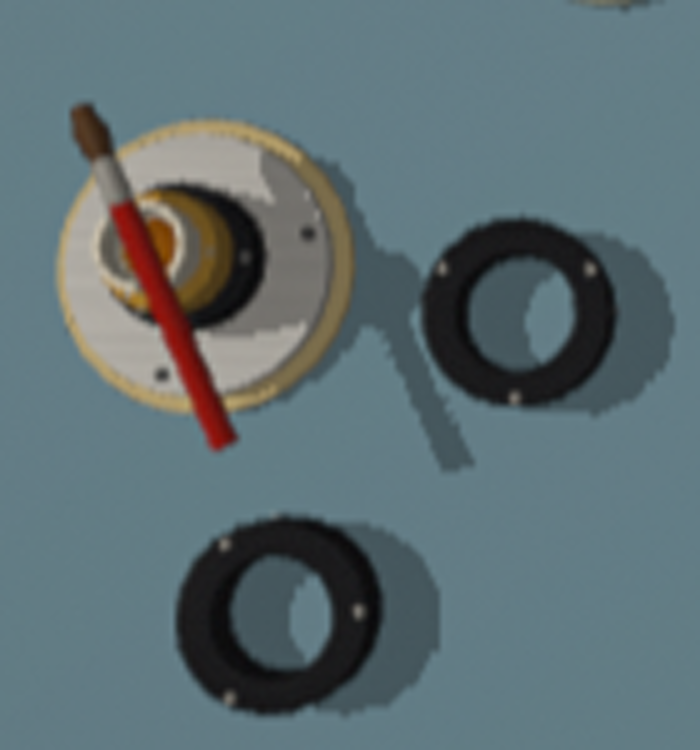

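View pics/sc.png

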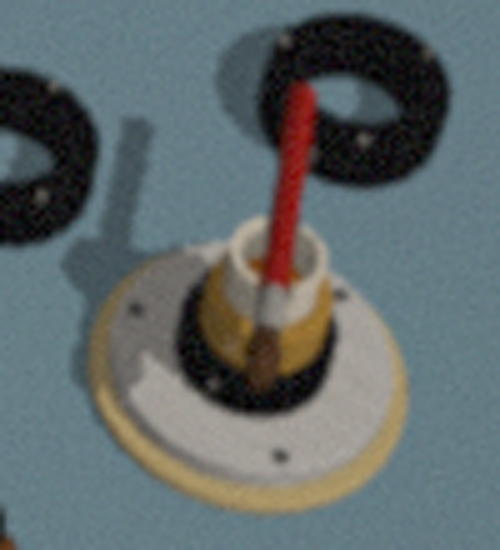

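The top crop shows the stack: brush from the handle end at (224,442) to the bristles at (84,110), dish rim centred at (142,247), and black ring right edge at (265,255). The stacked black ring is about 150 px across and the loose ones about 190–200, so it is the smallest and is the one the job needs. The scene crop shows the dish rim at (279,262) and the handle pointing to the upper right at (300,90).

```bash
python3 - <<'E'
from m import *
T=cam("top");S=cam("scene")
def pr(n,tp,sc,z):
    a=onz(T,*tp,z) if tp else None; b=onz(S,*sc,z) if sc else None
    print(n,None if a is None else np.round(a[:2],4),None if b is None else np.round(b[:2],4))
t=lambda x,y:((x+.5)/5-.5+100,(y+.5)/5-.5+150)
s=lambda x,y:((x+.5)/5-.5+310,(y+.5)/5-.5+200)
q=lambda x,y:((x+.5)/1.5-.5,(y+.5)/1.5-.5)
pr("dish",t(142,247),s(279,262),.092)
pr("seat",q(452,198),q(274,351),.01)
pr("table",t(205,265),s(249,378),.004)
# brush line
for n,d in(("top",T),("scene",S)):
    H=hsv(d).astype(int);m=((H[...,0]<6)|(H[...,0]>174))&(H[...,1]>150)&(H[...,2]>60)
    c=blobs(m,25)[0]; mm=np.zeros(m.shape,np.uint8);cv2.drawContours(mm,[c],-1,1,-1)
    P=np.array([onz(d,u,v,.09)[:2] for v,u in np.argwhere(mm>0)])
    vx,vy,x0,y0=cv2.fitLine(P.astype(np.float32),cv2.DIST_L2,0,.01,.01).ravel()
    w=(P-[x0,y0])@[vx,vy]; e=[np.round([x0+vx*k,y0+vy*k],4) for k in(w.min(),w.max())]
    print(n,"brush ends",e,"ang",np.degrees(np.arctan2(vy,vx)),"len",np.ptp(w))
    H=hsv(d).astype(int);h,s_,v=H[...,0],H[...,1],H[...,2]
    m=(h>=5)&(h<22)&(s_>80)&(v>90)
    # rack: hull rect restricted
    R=np.zeros(m.shape,np.uint8); x0,y0,x1,y1=(335,160,435,225) if n=="top" else (125,135,215,195)
    R[y0:y1,x0:x1]=m[y0:y1,x0:x1]
    P=np.array([onz(d,u,v,.012)[:2] for v,u in np.argwhere(cv2.morphologyEx(R,cv2.MORPH_OPEN,np.ones((2,2))))],np.float32)
    print(n,"rack",cv2.minAreaRect((P*1000)))
save(T,"rt.png",(340,135,440,245),5);save(S,"rs.png",(120,120,220,200),5)
E
```

```text
dish [0.4739 0.2802] [0.4798 0.286 ]
seat [ 0.6464 -0.0856] [ 0.6516 -0.0803]
table [0.4731 0.2821] [0.4751 0.2848]
top brush ends [array([0.3942, 0.2431]), array([0.4915, 0.2906])] ang 26.031614 len 0.10828428510043481
top rack ((505.1799011230469, -285.131103515625), (180.0487823486328, 109.20535278320312), 87.67855072021484)
scene brush ends [array([0.3891, 0.2412]), array([0.4871, 0.2896])] ang 26.294493 len 0.10922476085956798
scene rack ((503.7091369628906, -275.9913330078125), (189.10467529296875, 130.7603302001953), 86.74878692626953)
```

View pics/rt.png

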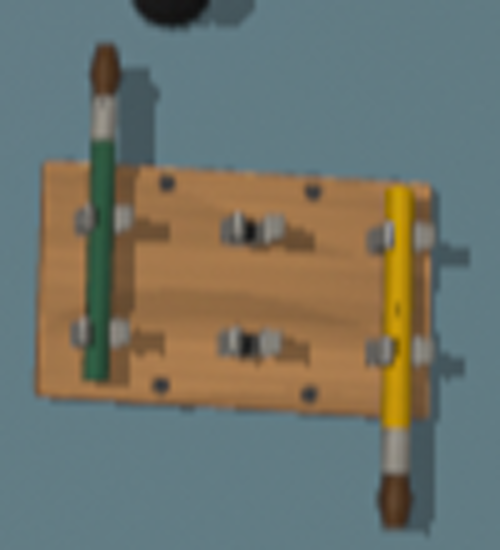

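View pics/rs.png

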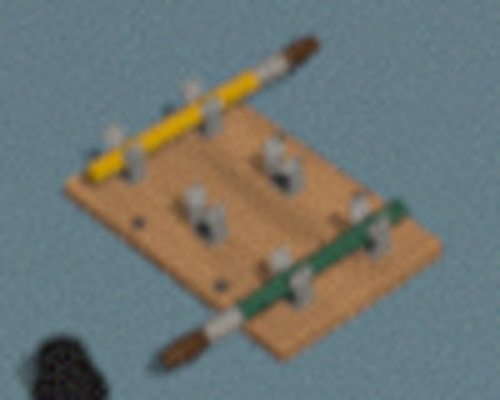

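The rack's empty place has clips at crop (252,230) and (248,344) in the top view, between the green and yellow brushes. The scene view agrees. That is enough to set out. I'll check the rack centre from the two fixed brushes while computing the first move.

```bash
cat > go.py <<'E'
import sys
from h import *
def go(x,y,z,yaw,rel=None):
    s=env.sense(); p=s["ee_pos"]; o=s["orientation"]; c,w=np.cos(np.radians(o[2])),np.sin(np.radians(o[2]))
    d=(np.array([x,y,z])-p)*1000; t=[c*d[0]+w*d[1], w*d[0]-c*d[1], -d[2]]
    print("t",round(s["clock"],2),"pos",np.round(p,4),"rpy",np.round(o,2),"w",round(s["gripper_width"]*85.4,1),"F",np.round(s["wrist_force"],1))
    print("tool shift mm",np.round(t,1),"turn z rad",round(-np.radians((yaw-o[2]+180)%360-180),4))
if __name__=="__main__": go(*map(float,sys.argv[1:5]))
E
python3 go.py .4387 .265 .19 26.1; python3 - <<'E'
from m import *
T=cam("top")
t=lambda x,y:((x+.5)/5-.5+340,(y+.5)/5-.5+135)
for n,p,z in[("g",(103,165),.026),("g",(96,378),.026),("y",(400,190),.026),("y",(396,420),.026),("clip",(252,229),.03),("clip",(248,343),.03)]: print(n,np.round(onz(T,*t(*p),z),4))
E
```

```text
t 0.3 pos [ 0.2038 -0.4565  0.2531] rpy [-179.98   -0.     24.05] w 85.5 F [-0.4 -1.1  0.6]
tool shift mm [ 508.6 -563.1   63.1] turn z rad -0.0357
g [ 0.5616 -0.2189  0.026 ]
g [ 0.4644 -0.2149  0.026 ]
y [ 0.5529 -0.3547  0.026 ]
y [ 0.4482 -0.3501  0.026 ]
clip [ 0.533  -0.2851  0.03  ]
clip [ 0.4812 -0.2824  0.03  ]
```

apply_moves(
  plan=[
    [25.4,-28.2,0,0,0,0],
    [25.4,-28.2,0,0,0,0],
    [25.4,-28.2,0,0,0,0],
    [25.4,-28.2,0,0,0,0],
    [25.4,-28.2,0,0,0,0],
    [25.4,-28.2,0,0,0,0],
    [25.4,-28.2,0,0,0,0],
    [25.4,-28.2,0,0,0,0],
    [25.4,-28.2,0,0,0,0],
    [25.4,-28.2,0,0,0,0],
  ],
  claw=40,
)

```text
clock: 1.35
ee_pos: [0.3209, -0.0941, 0.2535]
orientation: [180.0, -0.0, 24.0]
wrist_force: [0.6, -0.1, 0.9]
gripper_width: 0.468
gripper_force: 0.0
```

apply_moves(
  plan=[
    [25.4,-28.2,6,0,0,0],
    [25.4,-28.2,6,0,0,0],
    [25.4,-28.2,6,0,0,0],
    [25.4,-28.2,6,0,0,0],
    [25.4,-28.2,6,0,0,0],
    [25.4,-28.2,6,0,0,0],
    [25.4,-28.2,6,0,0,0],
    [25.4,-28.2,6,0,0,0],
    [25.4,-28.2,6,0,0,0],
    [25.4,-28.2,6,0,0,-0.036],
  ],
)

```text
clock: 2.35
ee_pos: [0.448, 0.2448, 0.1935]
orientation: [-178.8, -0.0, 28.0]
wrist_force: [1.3, -0.6, 0.3]
gripper_width: 0.467
gripper_force: 0.0
```

apply_moves(
  plan=[
    [0,0,0,0,0,0],
    [0,0,0,0,0,0],
  ],
)

```text
clock: 2.55
ee_pos: [0.4471, 0.2442, 0.1934]
orientation: [-178.9, 0.0, 28.0]
wrist_force: [-0.2, -0.0, 0.1]
gripper_width: 0.467
gripper_force: 0.0
```

```bash
python3 go.py .4387 .265 .102 26.1; python3 - <<'E'
from m import *
T=cam("top");S=cam("scene");save(T,"a.png",(90,140,190,260),5);save(S,"b.png",(320,170,420,290),5)
a=cv2.imread("pics/a.png");b=cv2.imread("pics/b.png");cv2.imwrite("pics/ab.png",cv2.resize(np.hstack([a,b]),(790,474)))
E
```

```text
t 2.55 pos [0.4471 0.2442 0.1934] rpy [-1.7886e+02  4.0000e-02  2.8040e+01] w 39.9 F [-0.2 -0.   0.1]
tool shift mm [  2.4 -22.3  91.4] turn z rad 0.0338
```

View pics/ab.png

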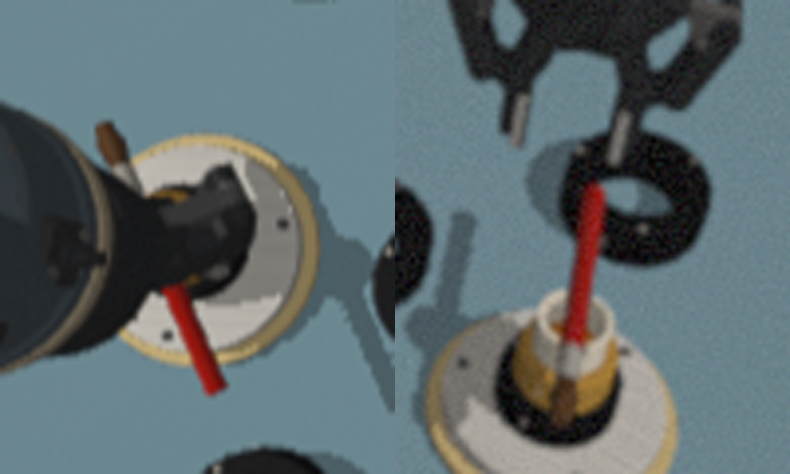

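The top view (left) is mostly hidden by the arm. The scene view (right) shows both fingertips, with pad ends at about (515,143) and (617,160), so I can check the camera-to-robot offset.

```bash
python3 - <<'E'
from h import *
S=cam("scene"); s=env.sense(); p=s["ee_pos"]
for k in(-.02,.02):
  a=np.radians(28); q=p+np.array([np.sin(a)*k,-np.cos(a)*k,-.018]); u,v=proj(S,q); print(q,(u-320)*3.95+395,(v-170)*3.95)
E
```

```text
[0.43768313 0.26094955 0.17613775] 605.5912386787586 142.72578845063302
[0.45646199 0.22563165 0.17613775] 524.3360081415248 128.93502033492646
```

apply_moves(
  plan=[
    [0,-11,0,-0.02,0,0.034],
    [2,-11,20,0,0,0],
    [0,0,20,0,0,0],
    [0,0,0,0,0,0],
    [0,0,0,0,0,0],
  ],
)

```text
clock: 3.2
ee_pos: [0.4492, 0.2438, 0.1549]
orientation: [-178.9, 0.0, 27.9]
wrist_force: [-0.1, 0.5, -0.2]
gripper_width: 0.468
gripper_force: 0.0
```

```bash
python3 go.py .4387 .265 .102 26.1; python3 - <<'E'
from m import *
S=cam("scene");save(S,"b2.png",(320,170,420,270),6)
E
```

```text
t 3.2 pos [0.4492 0.2438 0.1549] rpy [-1.7891e+02  1.0000e-02  2.7880e+01] w 40.0 F [-0.1  0.5 -0.2]
tool shift mm [  0.6 -23.7  52.9] turn z rad 0.031
```

View pics/b2.png

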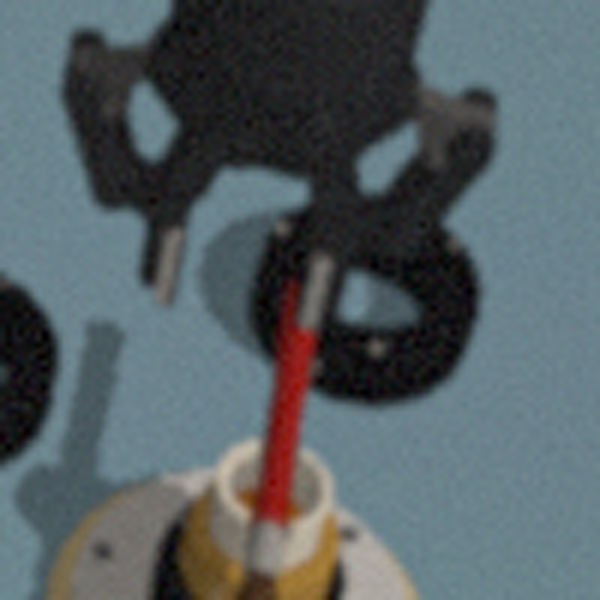

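Joint 6 is at its 180° limit, which is why the y shift and turn did not happen. In the picture the right pad is over the rod and the left one is at (168,290). I'll turn the tool half round.

apply_moves(
  plan=[
    [0,0,-5,0,0,-0.149],
    [0,0,0,0,0,-0.149],
    [0,0,0,0,0,-0.149],
    [0,0,0,0,0,-0.149],
    [0,0,0,0,0,-0.149],
    [0,0,0,0,0,-0.149],
    [0,0,0,0,0,-0.149],
    [0,0,0,0,0,-0.149],
    [0,0,0,0,0,-0.149],
    [0,0,0,0,0,-0.149],
  ],
)

```text
clock: 4.25
ee_pos: [0.4498, 0.2443, 0.1606]
orientation: [180.0, -1.1, 113.6]
wrist_force: [-1.6, 0.0, -0.3]
gripper_width: 0.467
gripper_force: 0.0
```

apply_moves(
  plan=[
    [0,0,0,0,0,-0.149],
    [0,0,0,0,0,-0.149],
    [0,0,0,0,0,-0.149],
    [0,0,0,0,0,-0.149],
    [0,0,0,0,0,-0.149],
    [0,0,0,0,0,-0.149],
    [0,0,0,0,0,-0.149],
    [0,0,0,0,0,-0.149],
    [0,0,0,0,0,-0.149],
    [0,0,0,0,0,-0.149],
  ],
)

```text
clock: 5.25
ee_pos: [0.4498, 0.2443, 0.1606]
orientation: [178.9, -0.1, -161.0]
wrist_force: [-0.1, 0.4, -0.8]
gripper_width: 0.47
gripper_force: 0.0
```

apply_moves(
  plan=[
    [0,0,0,0,0,0],
    [0,0,0,0,0,0],
  ],
)

```text
clock: 5.45
ee_pos: [0.4496, 0.2443, 0.16]
orientation: [178.9, -0.1, -161.6]
wrist_force: [0.3, -0.4, -0.3]
gripper_width: 0.468
gripper_force: 0.0
```

```bash
python3 go.py .4387 .265 .102 206.1; python3 -c "
from h import *;print(env.sense()['qpos'])"
```

```text
t 5.45 pos [0.4496 0.2443 0.16  ] rpy [ 1.7891e+02 -1.2000e-01 -1.6162e+02] w 40.0 F [ 0.3 -0.4 -0.3]
tool shift mm [ 3.8 23.1 58. ] turn z rad -0.1347
[ 27.8852696   15.58822544 -11.26176936  63.09047611   1.09645758
   9.50307706]
```

apply_moves(
  plan=[
    [2,11,0,0.019,0,-0.135],
    [1.8,12,20,0,0,0],
    [0,0,0,0,0,0],
    [0,0,0,0,0,0],
  ],
)

```text
clock: 5.85
ee_pos: [0.4368, 0.2638, 0.1398]
orientation: [180.0, -0.1, -153.7]
wrist_force: [0.3, -0.2, -0.3]
gripper_width: 0.467
gripper_force: 0.0
```

```bash
python3 go.py .4387 .265 .102 206.1; python3 - <<'E'
from m import *
S=cam("scene");save(S,"b3.png",(320,170,420,270),6)
E
```

```text
t 5.85 pos [0.4368 0.2638 0.1398] rpy [ 1.8000e+02 -1.3000e-01 -1.5373e+02] w 39.9 F [ 0.3 -0.2 -0.3]
tool shift mm [-2.3  0.3 37.8] turn z rad 0.0029
```

View pics/b3.png

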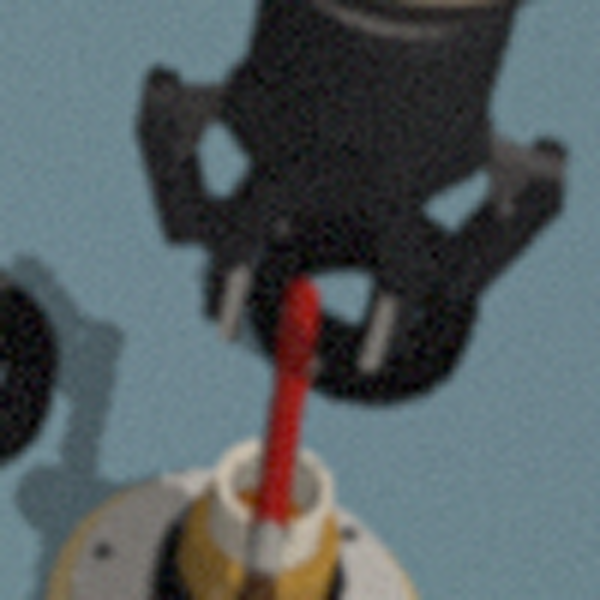

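The rod lies between the tips at (230,335) and (370,370), slightly to their left. I'll shift 2 mm that way, descend and grip.

apply_moves(
  plan=[
    [-1,-2,13,0,0,0],
    [0,0,13,0,0,0],
    [0,0,12,0,0,0],
    [0,0,0,0,0,0],
  ],
)

```text
clock: 6.3
ee_pos: [0.4383, 0.262, 0.1006]
orientation: [180.0, -0.2, -153.7]
wrist_force: [-1.0, -0.4, -0.1]
gripper_width: 0.469
gripper_force: 0.0
```

apply_moves(
  plan=[
    [0,0,0,0,0,0],
    [0,0,0,0,0,0],
    [0,0,0,0,0,0],
    [0,0,0,0,0,0],
    [0,0,0,0,0,0],
    [0,0,0,0,0,0],
  ],
  claw=0,
)

```text
clock: 6.9
ee_pos: [0.4388, 0.2628, 0.1018]
orientation: [180.0, -0.1, -153.6]
wrist_force: [0.3, 0.4, 4.4]
gripper_width: 0.11
gripper_force: 58.9
```

apply_moves(
  plan=[
    [0,0,-5,0,0,0],
    [0,0,-10,0,0,0],
    [0,0,-20,0,0,0],
    [0,0,-20,0,0,0],
    [0,0,-5,0,0,0],
    [0,0,0,0,0,0],
  ],
)

```text
clock: 7.5
ee_pos: [0.4391, 0.2629, 0.1623]
orientation: [180.0, -0.0, -153.6]
wrist_force: [-0.5, -0.3, -1.3]
gripper_width: 0.11
gripper_force: 58.8
```

```bash
python3 go.py .506 -.2845 .17 177.6; python3 - <<'E'
from m import *
S=cam("scene");save(S,"b4.png",(310,150,410,280),4)
E
```

```text
t 7.5 pos [0.4391 0.2629 0.1623] rpy [ 1.7998e+02 -2.0000e-02 -1.5360e+02] w 9.4 F [-0.5 -0.3 -1.3]
tool shift mm [ 183.4 -520.    -7.7] turn z rad 0.5027
```

View pics/b4.png

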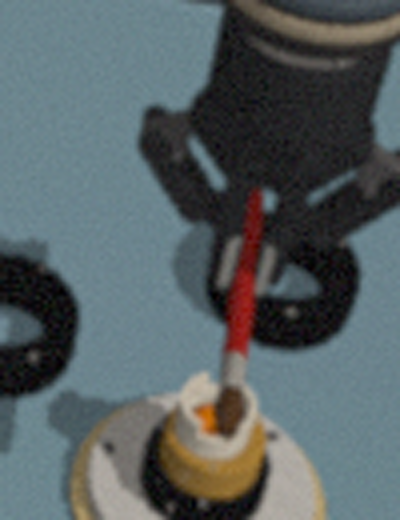

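The brush is held and clear of the dish, with the bristles at (230,410) above the rim. Now I'll carry it to the rack.

apply_moves(
  plan=[
    [7,-20,0,0,0,0],
    [14,-40,0,0,0,0],
    [14,-40,0,0,0,0],
    [14,-40,0,0,0,0],
    [14,-40,0,0,0,0],
    [14,-40,0,0,0,0],
    [14,-40,0,0,0,0],
    [14,-40,0,0,0,0],
    [14,-40,0,0,0,0],
    [14,-40,0,0,0,0],
  ],
)

```text
clock: 8.55
ee_pos: [0.4879, -0.1386, 0.1606]
orientation: [179.9, -0.2, -153.6]
wrist_force: [2.2, 0.7, -0.6]
gripper_width: 0.108
gripper_force: 58.8
```

apply_moves(
  plan=[
    [14,-40,0,0,0,0],
    [14,-40,0,0,0,0],
    [14,-40,0,0,0,0],
    [8,-20,0,0,0,0],
    [0,0,0,0,0,0.126],
    [0,0,0,0,0,0.126],
    [0,0,0,0,0,0.126],
    [0,0,0,0,0,0.125],
    [0,0,0,0,0,0],
    [0,0,0,0,0,0],
  ],
)

```text
clock: 9.55
ee_pos: [0.5057, -0.2843, 0.1609]
orientation: [-180.0, -0.2, 177.8]
wrist_force: [0.0, 0.0, -0.3]
gripper_width: 0.109
gripper_force: 58.9
```

```bash
python3 go.py .506 -.2845 .1 177.6; python3 - <<'E'
from m import *
T=cam("top");S=cam("scene");save(T,"a.png",(330,110,450,260),4);save(S,"b.png",(100,60,220,210),4)
cv2.imwrite("pics/ab5.png",cv2.resize(np.hstack([cv2.imread("pics/a.png"),cv2.imread("pics/b.png")]),(800,500)))
E
```

```text
t 9.55 pos [ 0.5057 -0.2843  0.1609] rpy [-1.7999e+02 -1.6000e-01  1.7780e+02] w 9.3 F [ 0.   0.  -0.3]
tool shift mm [-0.3 -0.2 60.9] turn z rad 0.0035
```

View pics/ab5.png

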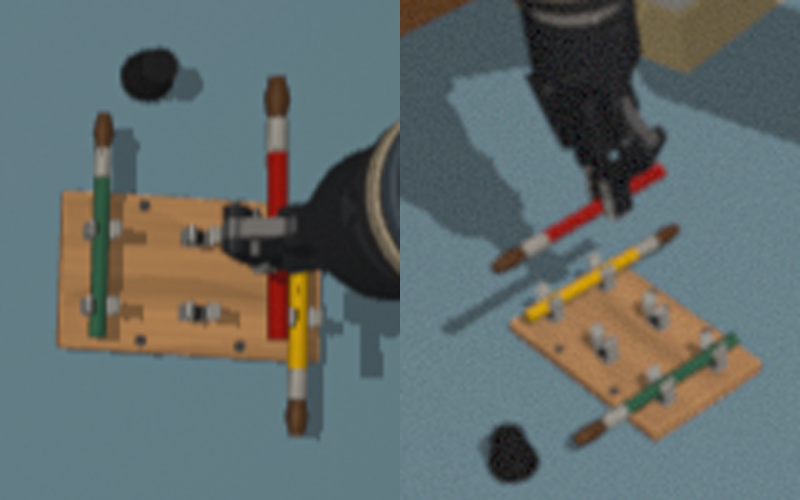

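The brush hangs over the rack: in the top view from the bristles at (278,80) to the handle end at (278,338), parallel to the places. In the scene view the handle end is at (662,172). Its apparent offset in the top view is parallax, so I'll triangulate.

```bash
cat > tri.py <<'E'
from m import *
T=cam("top");S=cam("scene");p=env.sense()["ee_pos"]
def ends(d,box):
    x0,y0,x1,y1=box; H=hsv(d).astype(int); m=((H[...,0]<6)|(H[...,0]>174))&(H[...,1]>140)&(H[...,2]>50)
    R=np.zeros(m.shape,bool); R[y0:y1,x0:x1]=m[y0:y1,x0:x1]; P=np.argwhere(R)[:,::-1].astype(np.float32)
    vx,vy,a,b=cv2.fitLine(P,cv2.DIST_HUBER,0,.01,.01).ravel(); w=(P-[a,b])@[vx,vy]
    return [np.array([a+vx*k,b+vy*k]) for k in(w.min()-.5,w.max()+.5)]
def tri(a,b):
    o1,r1=ray(T,*a);o2,r2=ray(S,*b);A=np.c_[r1,-r2];k=np.linalg.lstsq(A,o2-o1,rcond=None)[0]
    return (o1+r1*k[0]+o2+r2*k[1])/2, np.linalg.norm(o1+r1*k[0]-o2-r2*k[1])
et=sorted(ends(T,(330,110,450,260)),key=lambda q:q[1]); es=sorted(ends(S,(100,60,220,150)),key=lambda q:q[0])
print(et,es)
for a,b in zip(et,es):
    q,e=tri(a,b); print("pt",np.round(q,4),"gap",round(e,4)," top at z=tcp-.012",np.round(onz(T,*a,p[2]-.012),4),"scene",np.round(onz(S,*b,p[2]-.012),4))
E
python3 tri.py
```

```text
[array([412.91144, 154.49786], dtype=float32), array([413.04514, 211.50458], dtype=float32)] [array([143.7471 , 130.55049], dtype=float32), array([178.43298, 109.7498 ], dtype=float32)]
pt [ 0.5666 -0.285   0.1512] gap 0.0015  top at z=tcp-.012 [ 0.5674 -0.2864  0.1495] scene [ 0.5652 -0.2859  0.1495]
pt [ 0.4565 -0.2835  0.1505] gap 0.0  top at z=tcp-.012 [ 0.4566 -0.2839  0.1495] scene [ 0.4557 -0.2846  0.1495]
```

apply_moves(
  plan=[
    [0,0,20,0,0,0.022],
    [0,0,25,0,0,0],
    [0,0,25,0,0,0],
    [0,0,15,0,0,0],
    [0,0,12,0,0,0],
    [0,0,0,0,0,0],
    [0,0,0,0,0,0],
  ],
)

```text
clock: 10.45
ee_pos: [0.5061, -0.2847, 0.0652]
orientation: [-180.0, -0.1, 176.3]
wrist_force: [0.8, -0.5, -0.4]
gripper_width: 0.119
gripper_force: 58.9
```

```bash
sed -i 's/^et=.*/B=(355,140,450,260);et=sorted(ends(T,B),key=lambda q:q[1]); es=sorted(ends(S,(100,60,220,210)),key=lambda q:q[0]);save(T,"a.png",(330,110,450,260),4);save(S,"b.png",(100,90,220,240),4);cv2.imwrite("pics\/ab6.png",cv2.resize(np.hstack([cv2.imread("pics\/a.png"),cv2.imread("pics\/b.png")]),(800,500)))/' tri.py; python3 tri.py; python3 go.py .506 -.2845 .036 177.6
```

```text
[array([395.08707, 163.50209], dtype=float32), array([393.78955, 213.54657], dtype=float32)] [array([149.568  , 160.25194], dtype=float32), array([182.6206 , 140.05672], dtype=float32)]
pt [ 0.5666 -0.2869  0.0554] gap 0.0016  top at z=tcp-.012 [ 0.5674 -0.2883  0.0537] scene [ 0.5653 -0.2877  0.0537]
pt [ 0.4569 -0.2833  0.0537] gap 0.0001  top at z=tcp-.012 [ 0.457  -0.2833  0.0537] scene [ 0.4569 -0.2832  0.0537]
t 10.55 pos [ 0.5064 -0.2849  0.0657] rpy [-1.7992e+02 -2.0000e-02  1.7633e+02] w 9.6 F [1.4 0.  0.5]
tool shift mm [ 0.4  0.4 29.7] turn z rad -0.0221
```

View pics/ab6.png

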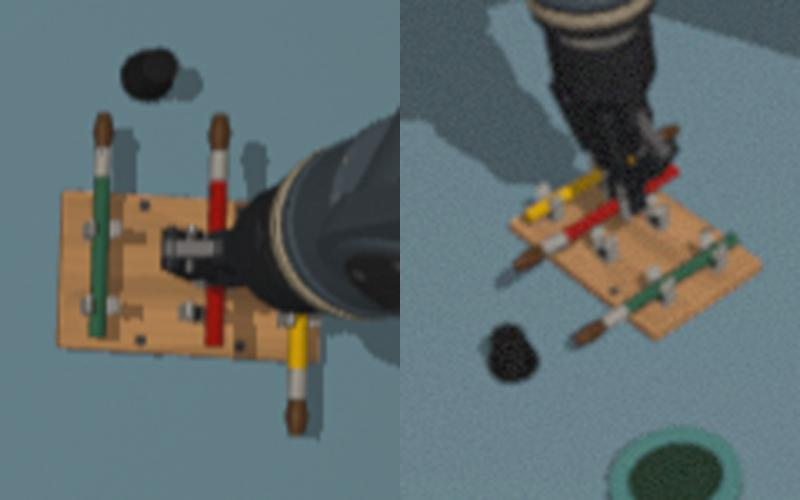

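The brush lines up over the middle clips in both views. Pressing down.

apply_moves(
  plan=[
    [0,0,8,0,0,0],
    [0,0,5,0,0,0],
    [0,0,4,0,0,0],
    [0,0,4,0,0,0],
    [0,0,4,0,0,0],
    [0,0,4,0,0,0],
    [0,0,0,0,0,0],
    [0,0,0,0,0,0],
  ],
)

```text
clock: 11.35
ee_pos: [0.5064, -0.2845, 0.0371]
orientation: [-180.0, 0.0, 176.3]
wrist_force: [-7.1, 6.2, 27.2]
gripper_width: 0.11
gripper_force: 65.0
```

```bash
python3 tri.py; python3 go.py .506 -.2845 .036 177.6
```

```text
[array([391.65268, 166.40814], dtype=float32), array([388.41217, 214.52888], dtype=float32)] [array([150.58252, 167.27808], dtype=float32), array([184.3076 , 148.52435], dtype=float32)]
pt [ 0.5654 -0.29    0.0282] gap 0.0003  top at z=tcp-.012 [ 0.566  -0.2913  0.0251] scene [ 0.5635 -0.2928  0.0251]
pt [ 0.456  -0.2822  0.0245] gap 0.0  top at z=tcp-.012 [ 0.456  -0.282   0.0251] scene [ 0.4565 -0.2816  0.0251]
t 11.45 pos [ 0.5064 -0.2845  0.0371] rpy [-1.7995e+02  1.0000e-02  1.7634e+02] w 9.5 F [-7.2  7.7 27.3]
tool shift mm [0.4 0.  1.1] turn z rad -0.0221
```

```bash
python3 - <<'E'
from m import *
a=cv2.resize(cv2.cvtColor(cam("top")["pixels"],cv2.COLOR_RGB2BGR)[150:225,355:425],None,fx=5.7,fy=5.7,interpolation=2)
b=cv2.resize(cv2.cvtColor(cam("scene")["pixels"],cv2.COLOR_RGB2BGR)[130:205,130:200],None,fx=5.7,fy=5.7,interpolation=2)
cv2.imwrite("pics/c7.png",np.hstack([a,b]))
E
```

```text
(no output)
```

View pics/c7.png

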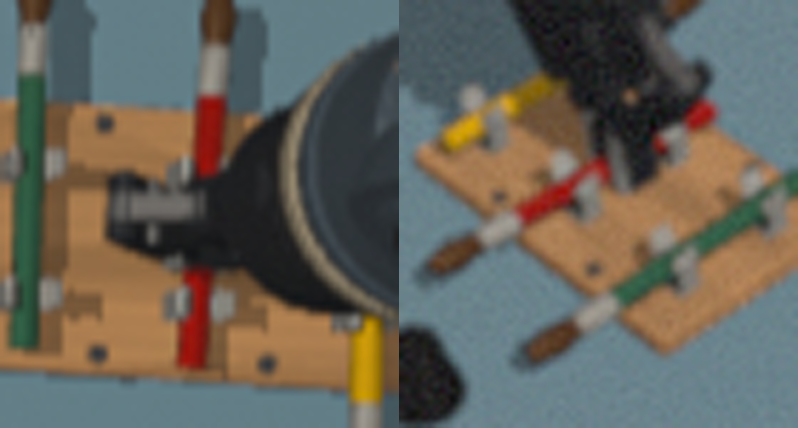

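Both clips appear to hold the rod (lower clip jaws at (178,300) and (222,300)), but it is slightly yawed. I'll let go, back off and measure.

apply_moves(
  plan=[
    [0,0,0,0,0,0],
    [0,0,0,0,0,0],
    [0,0,-10,0,0,0],
    [0,0,-25,0,0,0],
    [0,0,-40,0,0,0],
    [0,40,-10,0,0,0],
    [0,40,0,0,0,0],
    [0,40,0,0,0,0],
    [0,40,0,0,0,0],
  ],
  claw=30,
)

```text
clock: 12.45
ee_pos: [0.5161, -0.1235, 0.1213]
orientation: [-180.0, -0.1, 176.3]
wrist_force: [1.4, -0.6, -0.0]
gripper_width: 0.352
gripper_force: 0.0
```

```bash
sed -i 's/B=(355/B=(345/' tri.py; python3 tri.py; python3 go.py .477 .283 .16 206; python3 - <<'E'
from m import *
# fixed brushes for reference: green and yellow axis lines at z=.026 in both cams
for n,box in(("top",(335,140,440,240)),("scene",(110,120,230,220))):
    d=cam(n);H=hsv(d).astype(int);h,s,v=H[...,0],H[...,1],H[...,2];x0,y0,x1,y1=box
    for c,m in(("red",((h<6)|(h>174))&(s>150)&(v>60)),("green",(h>55)&(h<88)&(s>110)&(v<140)),("yellow",(h>20)&(h<30)&(s>190)&(v>120))):
        R=np.zeros(m.shape,bool);R[y0:y1,x0:x1]=m[y0:y1,x0:x1]
        P=np.array([onz(d,u,w,.026)[:2] for w,u in np.argwhere(R)],np.float32)
        if len(P)<20: print(n,c,len(P));continue
        vx,vy,a,b=cv2.fitLine(P,cv2.DIST_HUBER,0,.0005,.01).ravel()
        print(n,c,len(P),"yaw",round(np.degrees(np.arctan(vy/vx)),2),"y at .480/.506/.532",[round(b+vy/vx*(x-a),4) for x in(.48,.506,.532)])
E
```

```text
t 12.55 pos [ 0.5163 -0.1211  0.1212] rpy [ 1.7999e+02 -9.0000e-02  1.7654e+02] w 29.9 F [-0.  -0.3  0.6]
tool shift mm [ 63.6 401.  -38.8] turn z rad -0.5141
top red 0
top green 0
top yellow 0
scene red 85 yaw -2.77 y at .480/.506/.532 [np.float32(-0.2828), np.float32(-0.2841), np.float32(-0.2854)]
scene green 28 yaw 4.68 y at .480/.506/.532 [np.float32(-0.2227), np.float32(-0.2206), np.float32(-0.2184)]
scene yellow 63 yaw -2.01 y at .480/.506/.532 [np.float32(-0.351), np.float32(-0.3519), np.float32(-0.3528)]Traceback (most recent call last):
  File "tri.py", line 11, in <module>
    B=(345,140,450,260);et=sorted(ends(T,B),key=lambda q:q[1]); es=sorted(ends(S,(100,60,220,210)),key=lambda q:q[0]);save(T,"a.png",(330,110,450,260),4);save(S,"b.png",(100,90,220,240),4);cv2.imwrite("pics/ab6.png",cv2.resize(np.hstack([cv2.imread("pics/a.png"),cv2.imread("pics/b.png")]),(800,500)))
                                  ~~~~^^^^^
  File "tri.py", line 6, in ends
    vx,vy,a,b=cv2.fitLine(P,cv2.DIST_HUBER,0,.01,.01).ravel(); w=(P-[a,b])@[vx,vy]
              ~~~~~~~~~~~^^^^^^^^^^^^^^^^^^^^^^^^^^^^
cv2.error: OpenCV(4.12.0) /io/opencv/modules/imgproc/src/linefit.cpp:50: error: (-215:Assertion failed) count > 0 in function 'fitLine2D_wods'
```

Scene: the red line is 67.8 mm from the yellow brush (68 expected), with yaw about −2.8° against −2.0°, so it looks seated. The arm hides the top view here. I'll move to the stack, then check both.

apply_moves(
  plan=[
    [6.4,40,-4,0,0,0],
    [6.4,40,-4,0,0,0],
    [6.4,40,-4,0,0,0],
    [6.4,40,-4,0,0,0],
    [6.4,40,-4,0,0,0],
    [6.4,40,-4,0,0,0],
    [6.4,40,-4,0,0,0],
    [6.4,40,-4,0,0,0],
    [6.4,40,-4,0,0,0],
    [6.4,40,-4,0,0,0],
  ],
  claw=60,
)

```text
clock: 13.65
ee_pos: [0.4785, 0.279, 0.1608]
orientation: [-180.0, -0.1, 176.2]
wrist_force: [1.7, -0.3, -0.4]
gripper_width: 0.701
gripper_force: 0.0
```

apply_moves(
  plan=[
    [0,0,0,0,0,-0.129],
    [0,0,0,0,0,-0.129],
    [0,0,0,0,0,-0.129],
    [0,0,0,0,0,-0.127],
    [0,0,0,0,0,0],
    [0,0,0,0,0,0],
  ],
)

```text
clock: 14.25
ee_pos: [0.4786, 0.2778, 0.1605]
orientation: [180.0, -0.1, -154.5]
wrist_force: [0.1, 0.6, 1.4]
gripper_width: 0.705
gripper_force: 0.0
```

```bash
python3 tri.py; python3 go.py .477 .283 .16 206; python3 - <<'E'
from m import *
for n,box in(("top",(335,140,440,240)),):
    d=cam(n);H=hsv(d).astype(int);h,s,v=H[...,0],H[...,1],H[...,2];x0,y0,x1,y1=box
    for c,m in(("red",((h<6)|(h>174))&(s>150)&(v>60)),("green",(h>55)&(h<88)&(s>130)&(v<140)),("yellow",(h>20)&(h<30)&(s>190)&(v>120))):
        R=np.zeros(m.shape,bool);R[y0:y1,x0:x1]=m[y0:y1,x0:x1]
        P=np.array([onz(d,u,w,.026)[:2] for w,u in np.argwhere(R)],np.float32)
        vx,vy,a,b=cv2.fitLine(P,cv2.DIST_HUBER,0,.0005,.01).ravel()
        print(n,c,len(P),"yaw",round(np.degrees(np.arctan(vy/vx)),2),"y at .480/.506/.532",[round(b+vy/vx*(x-a),4) for x in(.48,.506,.532)])
a=cv2.resize(cv2.cvtColor(cam("top")["pixels"],cv2.COLOR_RGB2BGR)[150:225,355:425],None,fx=5.7,fy=5.7,interpolation=2)
b=cv2.resize(cv2.cvtColor(cam("scene")["pixels"],cv2.COLOR_RGB2BGR)[190:265,330:400],None,fx=5.7,fy=5.7,interpolation=2)
cv2.imwrite("pics/c8.png",np.hstack([a,b]))
E
```

```text
[array([390.20386, 165.4787 ], dtype=float32), array([388.92856, 213.55133], dtype=float32)] [array([151.31183, 168.44904], dtype=float32), array([184.03677, 148.11191], dtype=float32)]
pt [ 0.5671 -0.2862  0.028 ] gap 0.0017  top at z=tcp-.012 [ 0.545  -0.2421  0.1484] scene [ 0.6382 -0.1729  0.1484]
pt [ 0.4578 -0.2817  0.0275] gap 0.0012  top at z=tcp-.012 [ 0.4518 -0.238   0.1484] scene [ 0.5446 -0.1689  0.1484]
t 14.35 pos [0.4784 0.278  0.1604] rpy [ 1.7999e+02 -1.1000e-01 -1.5444e+02] w 60.2 F [-0.  -0.3 -0.8]
tool shift mm [-0.9  5.1  0.4] turn z rad -0.0077
top red 206 yaw -2.5 y at .480/.506/.532 [np.float32(-0.2838), np.float32(-0.285), np.float32(-0.2861)]Traceback (most recent call last):
  File "<stdin>", line 7, in <module>
cv2.error: OpenCV(4.12.0) /io/opencv/modules/imgproc/src/linefit.cpp:618: error: (-215:Assertion failed) npoints2 >= 0 || npoints3 >= 0 in function 'fitLine'
```

The brush is home: both handle ends at about z 28 mm in triangulation, yaw −2.5°, y −0.285. Now the dish.

apply_moves(
  plan=[
    [-0.7,5.8,0,0,0,-0.008],
    [0,0,20,0,0,0],
    [0,0,25,0,0,0],
    [0,0,15,0,0,0],
    [0,0,5,0,0,0],
    [0,0,0,0,0,0],
  ],
)

```text
clock: 15.0
ee_pos: [0.4757, 0.284, 0.0951]
orientation: [180.0, -0.2, -153.8]
wrist_force: [-0.7, 0.3, -0.1]
gripper_width: 0.703
gripper_force: 0.0
```

apply_moves(
  plan=[
    [0,0,0,0,0,0],
    [0,0,0,0,0,0],
    [0,0,0,0,0,0],
    [0,0,0,0,0,0],
    [0,0,0,0,0,0],
    [0,0,0,0,0,0],
  ],
  claw=20,
)

```text
clock: 15.6
ee_pos: [0.4766, 0.2843, 0.0967]
orientation: [180.0, 0.0, -153.8]
wrist_force: [-1.4, -0.8, 8.1]
gripper_width: 0.417
gripper_force: 59.1
```

apply_moves(
  plan=[
    [0,0,-3,0,0,0],
    [0,0,-6,0,0,0],
    [0,0,-12,0,0,0],
    [0,0,-20,0,0,0],
    [0,0,-14,0,0,0],
    [0,0,0,0,0,0],
  ],
)

```text
clock: 16.2
ee_pos: [0.4772, 0.2846, 0.153]
orientation: [180.0, 0.1, -153.8]
wrist_force: [-0.1, -0.5, -0.9]
gripper_width: 0.413
gripper_force: 59.9
```

```bash
python3 go.py .649 -.083 .15 206; python3 - <<'E'
from m import *
d=cam("scene");p=env.sense()["ee_pos"];H=hsv(d).astype(int);h,s,v=H[...,0],H[...,1],H[...,2]
m=(s<70)&(v>140);m[:,:330]=0;m[:,410:]=0;m[:190]=0;m[300:]=0
for c in blobs(m,15):print(cv2.boundingRect(c),cv2.contourArea(c))
print("tcp px",proj(d,p),"bottom est",proj(d,p-[0,0,.027]),proj(d,p-[0,0,.003]))
E
```

```text
t 16.2 pos [0.4772 0.2846 0.153 ] rpy [ 1.7997e+02  1.1000e-01 -1.5377e+02] w 35.2 F [-0.1 -0.5 -0.9]
tool shift mm [   8.4 -405.7    3. ] turn z rad 0.004
(332, 225, 78, 75) 2196.5
(330, 190, 31, 63) 954.0
(330, 287, 15, 13) 55.0
(403, 190, 7, 16) 44.0
tcp px (np.float64(370.5890219751938), np.float64(231.87601973403326)) bottom est (np.float64(368.2330479788754), np.float64(240.59053909773343)) (np.float64(370.3224177983704), np.float64(232.86216273264097))
```

apply_moves(
  plan=[
    [0.5,-15,0,0,0,0],
    [0.8,-38,0,0,0,0],
    [0.8,-38,0,0,0,0],
    [0.8,-38,0,0,0,0],
    [0.8,-38,0,0,0,0],
    [0.8,-38,0,0,0,0],
    [0.8,-38,0,0,0,0],
    [0.8,-38,0,0,0,0],
    [0.8,-38,0,0,0,0],
    [0.8,-38,0,0,0,0],
  ],
)

```text
clock: 17.25
ee_pos: [0.6269, -0.0421, 0.1494]
orientation: [180.0, -0.2, -153.8]
wrist_force: [0.5, -0.4, -0.8]
gripper_width: 0.412
gripper_force: 59.9
```

apply_moves(
  plan=[
    [0.8,-33,0,0,0,0],
    [0,-15,0,0,0,0],
    [0,0,0,0,0,0],
    [0,0,0,0,0,0],
  ],
)

```text
clock: 17.65
ee_pos: [0.647, -0.0829, 0.1497]
orientation: [179.9, -0.2, -153.8]
wrist_force: [0.7, -0.3, -0.7]
gripper_width: 0.413
gripper_force: 59.9
```

```bash
python3 go.py .649 -.083 .033 206; python3 - <<'E'
from m import *
a=cv2.resize(cv2.cvtColor(cam("top")["pixels"],cv2.COLOR_RGB2BGR)[90:190,260:360],None,fx=4,fy=4,interpolation=2)
b=cv2.resize(cv2.cvtColor(cam("scene")["pixels"],cv2.COLOR_RGB2BGR)[170:270,140:240],None,fx=4,fy=4,interpolation=2)
cv2.imwrite("pics/c9.png",np.hstack([a,b]))
d=cam("scene");H=hsv(d).astype(int);h,s,v=H[...,0],H[...,1],H[...,2]
m=(s<70)&(v>140);m[:,:140]=0;m[:,230:]=0;m[:170]=0;m[270:]=0
for c in blobs(m,8):print(cv2.boundingRect(c),cv2.contourArea(c))
p=env.sense()["ee_pos"]
for z in(.003,.027):print(proj(d,p-[0,0,z]))
E
```

```text
t 17.65 pos [ 0.647  -0.0829  0.1497] rpy [ 1.7994e+02 -1.6000e-01 -1.5378e+02] w 35.3 F [ 0.7 -0.3 -0.7]
tool shift mm [ -1.8  -1.  116.7] turn z rad 0.0038
(140, 170, 90, 100) 6704.0
(147, 179, 11, 9) 26.0
(np.float64(176.4590072066424), np.float64(190.7364589700215))
(np.float64(177.77206990009995), np.float64(198.5758057651479))
```

View pics/c9.png

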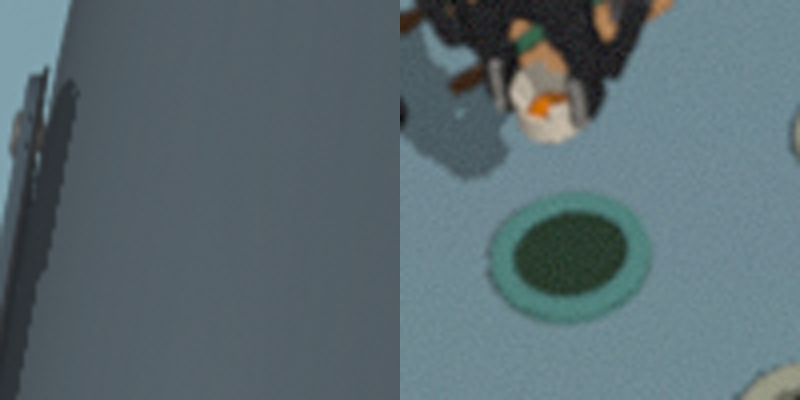

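The last allowed picture shows the scene on the right: the dish is held level at (548,110), right above the seat at (570,258). The top view on the left is hidden by the arm. Lowering.

apply_moves(
  plan=[
    [-1.8,-1,20,0,0,0],
    [0,0,25,0,0,0],
    [0,0,25,0,0,0],
    [0,0,20,0,0,0],
    [0,0,12,0,0,0],
    [0,0,6,0,0,0],
    [0,0,3,0,0,0],
    [0,0,0,0,0,0],
    [0,0,0,0,0,0],
  ],
)

```text
clock: 18.7
ee_pos: [0.6499, -0.0833, 0.0402]
orientation: [-180.0, -0.0, -153.8]
wrist_force: [0.2, -0.1, 0.4]
gripper_width: 0.416
gripper_force: 59.9
```

apply_moves(
  plan=[
    [0,0,1.5,0,0,0],
    [0,0,1.5,0,0,0],
    [0,0,0,0,0,0],
  ],
)

```text
clock: 19.0
ee_pos: [0.6493, -0.0833, 0.0362]
orientation: [180.0, -0.1, -153.8]
wrist_force: [0.2, -0.2, 0.1]
gripper_width: 0.414
gripper_force: 59.9
```

apply_moves(
  plan=[
    [0,0,1,0,0,0],
    [0,0,1,0,0,0],
    [0,0,0,0,0,0],
  ],
)

```text
clock: 19.3
ee_pos: [0.6494, -0.0833, 0.0349]
orientation: [-180.0, -0.1, -153.8]
wrist_force: [-3.1, 0.4, 8.1]
gripper_width: 0.415
gripper_force: 60.8
```

apply_moves(
  plan=[
    [0,0,0,0,0,0],
    [0,0,0,0,0,0],
    [0,0,0,0,0,0],
    [0,0,-10,0,0,0],
    [0,0,-30,0,0,0],
    [0,0,-40,0,0,0],
    [0,0,-35,0,0,0],
    [0,20,0,0,0,0],
  ],
  claw=48,
)

```text
clock: 20.1
ee_pos: [0.6436, -0.0668, 0.1553]
orientation: [-179.7, 0.3, -153.9]
wrist_force: [-0.3, 0.0, -0.7]
gripper_width: 0.56
gripper_force: 0.0
```

```bash
python3 go.py .4765 .2835 .15 206; python3 - <<'E'
from m import *
# stack seen by both cameras: brass ring mask
for n,box in(("top",(100,160,190,250)),("scene",(320,200,410,310))):
    d=cam(n);H=hsv(d).astype(int);h,s,v=H[...,0],H[...,1],H[...,2];x0,y0,x1,y1=box
    for c,m,z in(("brass",(h>10)&(h<28)&(s>110)&(v>70),.068),("black",v<45,.044)):
        R=np.zeros(m.shape,bool);R[y0:y1,x0:x1]=m[y0:y1,x0:x1]
        for b in blobs(R,30)[:3]:print(n,c,cv2.boundingRect(b),cv2.contourArea(b))
    if n=="scene":
        m=(s<75)&(v>130);R=np.zeros(m.shape,bool);R[205:260,150:215]=m[205:260,150:215]
        for b in blobs(R,10):print("dish",cv2.boundingRect(b),cv2.contourArea(b))
        print("exp rim",proj(d,[.649,-.083,.03]),proj(d,[.649,-.083,.006]))
E
```

```text
t 20.1 pos [ 0.6436 -0.0668  0.1553] rpy [-179.74    0.29 -153.87] w 47.8 F [-0.3  0.  -0.7]
tool shift mm [ -4.3 388.1   5.3] turn z rad 0.0022
top brass (120, 188, 26, 25) 480.0
top black (134, 188, 19, 27) 121.5
top black (185, 205, 5, 19) 47.0
scene brass (350, 249, 27, 26) 506.0
scene black (362, 204, 37, 33) 913.0
scene black (346, 258, 30, 24) 166.0
scene black (320, 218, 9, 28) 160.5
dish (150, 205, 65, 55) 3333.0
exp rim (np.float64(181.59744128910592), np.float64(226.97658073287482)) (np.float64(182.73236083626847), np.float64(233.66633598508022))
```

```bash
python3 - <<'E'
from m import *
d=cam("top");p=onz(d,131.9,200.2,.068);print(p)
S=cam("scene")
for q in(p,[.4765,.2835,.068]):
    # predicted ellipse bounds of ring (top+bottom circles) in scene, top
    for D in(d,S):
        a=np.linspace(0,6.28,90);U=np.array([proj(D,[q[0]+.026*np.cos(t),q[1]+.026*np.sin(t),z]) for t in a for z in(.044,.068)]);print(np.round(U.min(0),1),np.round(U.max(0),1))
E
```

```text
[0.47343207 0.2803291  0.068     ]
[119.6 188. ] [147.5 213. ]
[348.5 245.7] [375.6 272.9]
[118.2 186.6] [146.2 211.5]
[348.9 247.4] [376.2 274.7]
```

apply_moves(
  plan=[
    [-0.4,39,0,0,0,0],
    [-0.4,39,0,0,0,0],
    [-0.4,39,0,0,0,0],
    [-0.4,39,0,0,0,0],
    [-0.4,39,0,0,0,0],
    [-0.4,39,0,0,0,0],
    [-0.4,39,0,0,0,0],
    [-0.4,39,0,0,0,0],
    [-0.4,39,0,0,0,0],
    [-0.4,35,0,0,0,0],
  ],
  claw=74,
)

```text
clock: 21.3
ee_pos: [0.4729, 0.2838, 0.1491]
orientation: [180.0, -0.1, -153.8]
wrist_force: [0.6, 0.8, -0.6]
gripper_width: 0.868
gripper_force: 0.0
```

apply_moves(
  plan=[
    [0,0,10,0,0,0],
    [0,0,0,0,0,0],
  ],
)

```text
clock: 21.5
ee_pos: [0.473, 0.2826, 0.1379]
orientation: [-180.0, -0.2, -153.7]
wrist_force: [-0.2, 0.3, -0.1]
gripper_width: 0.87
gripper_force: 0.0
```

```bash
python3 go.py .476 .283 .072 206; python3 - <<'E'
from m import *
# dish on seat check, both views: pixels differing from green/felt within seat
for n,box in(("top",(275,100,330,155)),("scene",(150,205,220,260))):
    d=cam(n);H=hsv(d).astype(int);h,s,v=H[...,0],H[...,1],H[...,2];x0,y0,x1,y1=box
    m=((s<60)|(h<60))&(v>120);R=np.zeros(m.shape,bool);R[y0:y1,x0:x1]=m[y0:y1,x0:x1]
    for b in blobs(R,5):
        x,y,w,hh=cv2.boundingRect(b);print(n,(x,y,w,hh),cv2.contourArea(b),np.round(onz(d,x+w/2,y+hh/2,.02),3))
    U=np.array([proj(d,[.649+.019*np.cos(t),-.083+.019*np.sin(t),z]) for t in np.linspace(0,6.28,60) for z in(.006,.03)]);print("exp",U.min(0),U.max(0))
E
```

```text
t 21.5 pos [0.473  0.2826 0.1379] rpy [-179.99   -0.25 -153.7 ] w 74.3 F [-0.2  0.3 -0.1]
tool shift mm [-2.9 -0.9 65.9] turn z rad 0.0052
top (294, 121, 17, 17) 207.0 [ 0.649 -0.087  0.02 ]
exp [291.81367923 120.24792352] [309.41296445 139.06918222]
scene (173, 220, 18, 20) 248.5 [ 0.65  -0.083  0.02 ]
scene (152, 209, 23, 14) 25.0 [ 0.649 -0.146  0.02 ]
scene (191, 245, 23, 15) 24.0 [ 0.663 -0.002  0.02 ]
scene (150, 216, 9, 12) 9.5 [ 0.675 -0.148  0.02 ]
scene (157, 251, 21, 9) 9.0 [ 0.72  -0.053  0.02 ]
scene (204, 214, 16, 17) 7.0 [ 0.588 -0.047  0.02 ]
scene (206, 205, 10, 10) 6.5 [ 0.562 -0.076  0.02 ]
scene (174, 213, 9, 5) 6.0 [ 0.625 -0.121  0.02 ]
scene (211, 243, 8, 8) 5.5 [0.634 0.008 0.02 ]
scene (159, 205, 11, 6) 5.5 [ 0.631 -0.164  0.02 ]
exp [173.17447643 220.61984075] [190.99897071 240.15090244]
```

The dish is in the seat, centred and upright in both views. Now the brass ring.

apply_moves(
  plan=[
    [-2.9,-0.9,15,0,0,0.005],
    [0,0,20,0,0,0],
    [0,0,18,0,0,0],
    [0,0,9,0,0,0],
    [0,0,4,0,0,0],
    [0,0,0,0,0,0],
  ],
)

```text
clock: 22.2
ee_pos: [0.4769, 0.2828, 0.0735]
orientation: [180.0, -0.1, -154.1]
wrist_force: [-0.5, 0.5, -0.0]
gripper_width: 0.867
gripper_force: 0.0
```

apply_moves(
  plan=[
    [0,0,0,0,0,0],
    [0,0,0,0,0,0],
    [0,0,0,0,0,0],
    [0,0,0,0,0,0],
    [0,0,0,0,0,0],
    [0,0,0,0,0,0],
  ],
  claw=30,
)

```text
clock: 22.8
ee_pos: [0.4771, 0.2836, 0.0749]
orientation: [180.0, 0.0, -154.1]
wrist_force: [-3.5, -2.2, 13.2]
gripper_width: 0.576
gripper_force: 60.1
```

apply_moves(
  plan=[
    [0,0,-3,0,0,0],
    [0,0,-6,0,0,0],
    [0,0,-12,0,0,0],
    [0,0,-20,0,0,0],
    [0,0,-14,0,0,0],
    [0,0,0,0,0,0],
  ],
)

```text
clock: 23.4
ee_pos: [0.4778, 0.2839, 0.131]
orientation: [180.0, 0.1, -154.1]
wrist_force: [-0.7, 0.3, -1.6]
gripper_width: 0.575
gripper_force: 62.5
```

```bash
python3 go.py .4645 -.0155 .13 206
```

```text
t 23.4 pos [0.4778 0.2839 0.131 ] rpy [ 1.7997e+02  1.0000e-01 -1.5406e+02] w 49.1 F [-0.7  0.3 -1.6]
tool shift mm [ 142.9 -263.4    1. ] turn z rad -0.001
```

apply_moves(
  plan=[
    [7,-13.4,0,0,0,0],
    [16,-29.5,0,0,0,0],
    [16,-29.5,0,0,0,0],
    [16,-29.5,0,0,0,0],
    [16,-29.5,0,0,0,0],
    [16,-29.5,0,0,0,0],
    [16,-29.5,0,0,0,0],
    [16,-29.5,0,0,0,0],
    [16,-29.5,0,0,0,0],
    [7.9,-14,0,0,0,0],
  ],
)

```text
clock: 24.4
ee_pos: [0.4621, -0.0189, 0.1279]
orientation: [180.0, -0.2, -154.2]
wrist_force: [0.1, 0.9, -2.3]
gripper_width: 0.577
gripper_force: 62.6
```

apply_moves(
  plan=[
    [0,0,0,0,0,0],
    [0,0,0,0,0,0],
    [0,0,0,0,0,0],
  ],
)

```text
clock: 24.7
ee_pos: [0.4631, -0.0158, 0.1283]
orientation: [180.0, -0.1, -154.0]
wrist_force: [-0.4, -0.8, -2.0]
gripper_width: 0.577
gripper_force: 62.6
```

```bash
python3 go.py .4645 -.0155 .041 206;python3 - <<'E'
from m import *
d=cam("scene");H=hsv(d).astype(int);h,s,v=H[...,0],H[...,1],H[...,2];p=env.sense()["ee_pos"]
m=(h>10)&(h<28)&(s>110)&(v>70);R=np.zeros(m.shape,bool);R[140:260,210:310]=m[140:260,210:310]
for b in blobs(R,10):print(cv2.boundingRect(b),cv2.contourArea(b))
U=np.array([proj(d,[p[0]+.026*np.cos(t),p[1]+.026*np.sin(t),p[2]-z]) for t in np.linspace(0,6.28,60) for z in(.031,.007)]);print("exp ring",U.min(0),U.max(0))
print("post exp",proj(d,[.4645,-.0155,.038]))
E
```

```text
t 24.7 pos [ 0.4631 -0.0158  0.1283] rpy [ 1.7996e+02 -1.4000e-01 -1.5403e+02] w 49.2 F [-0.4 -0.8 -2. ]
tool shift mm [-1.4 -0.4 87.3] turn z rad -0.0006
(246, 162, 22, 22) 328.0
(256, 195, 4, 9) 21.0
exp ring [246.57147078 161.15254729] [269.52625325 184.53623057]
post exp (np.float64(257.56216658729386), np.float64(194.67172701746782))
```

The ring is at its expected pixels and in line with the post. Lowering.

apply_moves(
  plan=[
    [-1.4,-0.4,15,0,0,0],
    [0,0,20,0,0,0],
    [0,0,15,0,0,0],
    [0,0,10,0,0,0],
    [0,0,10,0,0,0],
    [0,0,7,0,0,0],
    [0,0,4,0,0,0],
    [0,0,0,0,0,0],
    [0,0,0,0,0,0],
  ],
)

```text
clock: 25.65
ee_pos: [0.4649, -0.0159, 0.0479]
orientation: [180.0, -0.1, -154.1]
wrist_force: [0.3, -0.2, -2.0]
gripper_width: 0.58
gripper_force: 62.6
```

apply_moves(
  plan=[
    [0,0,2,0,0,0],
    [0,0,1.5,0,0,0],
    [0,0,0,0,0,0],
  ],
)

```text
clock: 25.95
ee_pos: [0.4647, -0.016, 0.044]
orientation: [180.0, -0.1, -154.1]
wrist_force: [0.4, 1.1, -2.7]
gripper_width: 0.574
gripper_force: 62.6
```

apply_moves(
  plan=[
    [0,0,1.5,0,0,0],
    [0,0,1,0,0,0],
    [0,0,0.5,0,0,0],
    [0,0,0,0,0,0],
  ],
)

```text
clock: 26.35
ee_pos: [0.4646, -0.0159, 0.041]
orientation: [180.0, -0.1, -154.1]
wrist_force: [-0.0, -0.4, -1.6]
gripper_width: 0.574
gripper_force: 62.7
```

apply_moves(
  plan=[
    [0,0,1,0,0,0],
    [0,0,0.5,0,0,0],
    [0,0,0,0,0,0],
  ],
)

```text
clock: 26.65
ee_pos: [0.4647, -0.016, 0.0408]
orientation: [-180.0, -0.1, -154.1]
wrist_force: [-11.7, -1.2, 29.9]
gripper_width: 0.577
gripper_force: 65.9
```

apply_moves(
  plan=[
    [0,0,-1,0,0,0],
    [0,0,0,0,0,0],
    [0,0,0,0,0,0],
  ],
)

```text
clock: 26.95
ee_pos: [0.4649, -0.016, 0.0409]
orientation: [-180.0, -0.1, -154.1]
wrist_force: [-3.9, 0.1, 9.9]
gripper_width: 0.579
gripper_force: 63.8
```

apply_moves(
  plan=[
    [0,0,0,0,0,0],
    [0,0,0,0,0,0],
    [0,0,0,0,0,0],
    [0,0,-10,0,0,0],
    [0,0,-30,0,0,0],
    [0,0,-40,0,0,0],
    [0,0,-10,0,0,0],
    [0,0,0,0,0,0],
  ],
  claw=66,
)

```text
clock: 27.75
ee_pos: [0.4661, -0.0159, 0.1325]
orientation: [-179.9, 0.1, -154.1]
wrist_force: [0.8, 1.0, -1.0]
gripper_width: 0.772
gripper_force: 0.0
```

```bash
python3 go.py .476 .283 .12 206;python3 - <<'E'
from m import *
d=cam("scene");H=hsv(d).astype(int);h,s,v=H[...,0],H[...,1],H[...,2]
m=(h>10)&(h<28)&(s>110)&(v>70);R=np.zeros(m.shape,bool);R[140:260,210:310]=m[140:260,210:310]
for b in blobs(R,10):print(cv2.boundingRect(b),cv2.contourArea(b))
U=np.array([proj(d,[.4647+.026*np.cos(t),-.016+.026*np.sin(t),z]) for t in np.linspace(0,6.28,60) for z in(.010,.034)]);print("exp ring",U.min(0),U.max(0))
for n,box in(("top",(100,160,180,245)),("scene",(320,235,410,310))):
    d=cam(n);H=hsv(d).astype(int);v=H[...,2];R=np.zeros(v.shape,bool);x0,y0,x1,y1=box;R[y0:y1,x0:x1]=(v<50)[y0:y1,x0:x1]
    for b in blobs(R,40)[:3]:print(n,cv2.boundingRect(b),cv2.contourArea(b))
    U=np.array([proj(d,[.476+.033*np.cos(t),.283+.033*np.sin(t),z]) for t in np.linspace(0,6.28,60) for z in(.02,.044)]);print("exp black",U.min(0),U.max(0))
E
```

```text
t 27.75 pos [ 0.4661 -0.0159  0.1325] rpy [-1.7992e+02  8.0000e-02 -1.5406e+02] w 65.9 F [ 0.8  1.  -1. ]
tool shift mm [-139.7  264.5   12.5] turn z rad -0.001
(247, 189, 21, 21) 328.0
exp ring [246.48071563 188.01612118] [268.20178094 210.55686939]
top (122, 188, 31, 27) 617.5
exp black [119.33548505 184.9536245 ] [152.69786461 215.41590231]
scene (345, 253, 32, 29) 657.0
scene (320, 235, 8, 12) 54.0
exp black [343.96020777 251.37639941] [377.42570615 283.83219184]
```

The brass ring is seated at the expected pixels. Now the black ring.

apply_moves(
  plan=[
    [-14,26.5,0,0,0,0],
    [-14,26.5,0,0,0,0],
    [-14,26.5,0,0,0,0],
    [-14,26.5,0,0,0,0],
    [-14,26.5,0,0,0,0],
    [-14,26.5,0,0,0,0],
    [-14,26.5,0,0,0,0],
    [-14,26.5,0,0,0,0],
    [-14,26.5,0,0,0,0],
    [-13,24.5,0,0,0,0],
  ],
  claw=84,
)

```text
clock: 28.9
ee_pos: [0.474, 0.2824, 0.1288]
orientation: [180.0, -0.2, -154.0]
wrist_force: [0.6, 0.1, 0.0]
gripper_width: 0.983
gripper_force: 0.0
```

apply_moves(
  plan=[
    [0,0,10,0,0,0],
    [0,0,0,0,0,0],
    [0,0,0,0,0,0],
  ],
)

```text
clock: 29.2
ee_pos: [0.4741, 0.2804, 0.1194]
orientation: [-180.0, -0.2, -154.1]
wrist_force: [-0.3, -0.9, 0.2]
gripper_width: 0.983
gripper_force: 0.0
```

```bash
python3 go.py .475 .2815 .050 206
```

```text
t 29.2 pos [0.4741 0.2804 0.1194] rpy [-179.99   -0.23 -154.08] w 84.0 F [-0.3 -0.9  0.2]
tool shift mm [-1.2  0.6 69.4] turn z rad -0.0014
```

apply_moves(
  plan=[
    [-1.2,0.8,15,0,0,0],
    [0,0,20,0,0,0],
    [0,0,18,0,0,0],
    [0,0,10,0,0,0],
    [0,0,6,0,0,0],
    [0,0,0,0,0,0],
  ],
)

```text
clock: 29.8
ee_pos: [0.4753, 0.2821, 0.0512]
orientation: [180.0, -0.1, -154.1]
wrist_force: [0.4, 0.2, 0.3]
gripper_width: 0.981
gripper_force: 0.0
```

apply_moves(
  plan=[
    [0,0,0,0,0,0],
    [0,0,0,0,0,0],
    [0,0,0,0,0,0],
    [0,0,0,0,0,0],
    [0,0,0,0,0,0],
    [0,0,0,0,0,0],
  ],
  claw=45,
)

```text
clock: 30.4
ee_pos: [0.4759, 0.2829, 0.0531]
orientation: [180.0, 0.0, -154.1]
wrist_force: [-5.7, -4.0, 18.1]
gripper_width: 0.735
gripper_force: 61.0
```

apply_moves(
  plan=[
    [0,0,-3,0,0,0],
    [0,0,-6,0,0,0],
    [0,0,-12,0,0,0],
    [0,0,-25,0,0,0],
    [0,0,-34,0,0,0],
    [0,0,0,0,0,0],
  ],
)

```text
clock: 31.0
ee_pos: [0.4775, 0.2839, 0.1364]
orientation: [180.0, 0.3, -154.1]
wrist_force: [0.2, 0.5, -1.9]
gripper_width: 0.734
gripper_force: 66.0
```

```bash
python3 go.py .6455 .105 .13 206
```

```text
t 31.0 pos [0.4775 0.2839 0.1364] rpy [ 179.95    0.28 -154.06] w 62.7 F [ 0.2  0.5 -1.9]
tool shift mm [ -72.8 -234.3    6.4] turn z rad -0.001
```

apply_moves(
  plan=[
    [-4,-13,0,0,0,0],
    [-9,-29,0,0,0,0],
    [-9,-29,0,0,0,0],
    [-9,-29,0,0,0,0],
    [-9,-29,0,0,0,0],
    [-9,-29,0,0,0,0],
    [-9,-29,0,0,0,0],
    [-9,-29,0,0,0,0],
    [-5.8,-18.3,0,0,0,0],
    [0,0,0,0,0,0],
  ],
)

```text
clock: 32.0
ee_pos: [0.6445, 0.101, 0.1299]
orientation: [180.0, -0.2, -154.2]
wrist_force: [-0.6, -0.3, -1.5]
gripper_width: 0.733
gripper_force: 66.0
```

apply_moves(
  plan=[
    [0,0,0,0,0,0],
    [0,0,0,0,0,0],
  ],
)

```text
clock: 32.2
ee_pos: [0.6429, 0.1041, 0.1308]
orientation: [180.0, -0.2, -154.0]
wrist_force: [-0.2, 0.1, -1.6]
gripper_width: 0.735
gripper_force: 66.0
```

```bash
python3 go.py .6455 .105 .043 206;python3 - <<'E'
from m import *
d=cam("scene");H=hsv(d).astype(int);v=H[...,2];p=env.sense()["ee_pos"]
R=np.zeros(v.shape,bool);R[262:300,220:270]=(v<50)[262:300,220:270]
for b in blobs(R,8):print("post px",cv2.boundingRect(b),cv2.contourArea(b))
U=np.array([proj(d,[.6455+.012*np.cos(t),.105+.012*np.sin(t),z]) for t in np.linspace(0,6.28,60) for z in(.01,.036)]);print("exp post",U.min(0),U.max(0))
R=np.zeros(v.shape,bool);R[200:265,200:290]=(v<50)[200:265,200:290]
for b in blobs(R,30):print("ring?",cv2.boundingRect(b))
U=np.array([proj(d,[p[0]+.033*np.cos(t),p[1]+.033*np.sin(t),p[2]-z]) for t in np.linspace(0,6.28,60) for z in(.033,.009)]);print("exp ring",U.min(0),U.max(0))
E
```

```text
t 32.2 pos [0.6429 0.1041 0.1308] rpy [ 1.7996e+02 -1.6000e-01 -1.5403e+02] w 62.8 F [-0.2  0.1 -1.6]
tool shift mm [-2.8 -0.3 87.8] turn z rad -0.0006
post px (239, 268, 10, 13) 89.5
exp post [238.12389114 265.19695918] [249.69895258 281.74245136]
ring? (207, 200, 71, 63)
exp ring [226.99085393 230.58497243] [260.54256833 264.50553386]
```

apply_moves(
  plan=[
    [-2.8,-0.3,15,0,0,0],
    [0,0,20,0,0,0],
    [0,0,15,0,0,0],
    [0,0,10,0,0,0],
    [0,0,10,0,0,0],
    [0,0,7,0,0,0],
    [0,0,4,0,0,0],
    [0,0,2,0,0,0],
    [0,0,0,0,0,0],
    [0,0,0,0,0,0],
  ],
)

```text
clock: 33.25
ee_pos: [0.6463, 0.1048, 0.0486]
orientation: [180.0, -0.1, -154.1]
wrist_force: [-0.5, 0.2, -0.7]
gripper_width: 0.735
gripper_force: 66.0
```

apply_moves(
  plan=[
    [0,0,1.5,0,0,0],
    [0,0,1,0,0,0],
    [0,0,0,0,0,0],
  ],
)

```text
clock: 33.55
ee_pos: [0.6459, 0.1047, 0.0456]
orientation: [180.0, -0.1, -154.1]
wrist_force: [-0.0, 0.4, -0.9]
gripper_width: 0.736
gripper_force: 66.0
```

apply_moves(
  plan=[
    [0,0,1.5,0,0,0],
    [0,0,1,0,0,0],
    [0,0,0,0,0,0],
  ],
)

```text
clock: 33.85
ee_pos: [0.646, 0.1047, 0.0434]
orientation: [180.0, -0.1, -154.1]
wrist_force: [-1.5, -0.3, 2.8]
gripper_width: 0.735
gripper_force: 66.4
```

apply_moves(
  plan=[
    [0,0,0.7,0,0,0],
    [0,0,0,0,0,0],
    [0,0,0,0,0,0],
  ],
)

```text
clock: 34.15
ee_pos: [0.646, 0.1047, 0.0433]
orientation: [180.0, -0.1, -154.1]
wrist_force: [-5.7, -1.2, 12.2]
gripper_width: 0.732
gripper_force: 67.5
```

Contact is made; release and retreat.

apply_moves(
  plan=[
    [0,0,0,0,0,0],
    [0,0,0,0,0,0],
    [0,0,0,0,0,0],
    [0,0,-10,0,0,0],
    [0,0,-30,0,0,0],
    [0,0,-40,0,0,0],
    [0,0,-40,0,0,0],
    [40,0,-10,0,0,0],
    [40,0,0,0,0,0],
    [0,0,0,0,0,0],
  ],
  claw=80,
)

```text
clock: 35.15
ee_pos: [0.57, 0.0681, 0.1732]
orientation: [180.0, -0.3, -154.1]
wrist_force: [0.7, -0.3, -0.4]
gripper_width: 0.944
gripper_force: 0.0
```

apply_moves(
  plan=[
    [35,0,0,0,0,0],
    [35,0,0,0,0,0],
    [35,0,0,0,0,0],
    [35,0,0,0,0,0],
    [0,0,0,0,0,0],
    [0,0,0,0,0,0],
  ],
)

```text
clock: 35.75
ee_pos: [0.4488, 0.0084, 0.1738]
orientation: [-180.0, -0.0, -154.1]
wrist_force: [1.5, -0.3, 0.3]
gripper_width: 0.937
gripper_force: 0.0
```

```bash
python3 tri.py | grep pt; python3 go.py .5 0 .2 206; python3 - <<'E'
from m import *
def box(d,m,b): x0,y0,x1,y1=b;R=np.zeros(m.shape,bool);R[y0:y1,x0:x1]=m[y0:y1,x0:x1];return [(cv2.boundingRect(c),cv2.contourArea(c)) for c in blobs(R,15)[:3]]
E={"black":(.646,.105,.033,.01,.034),"brass":(.4647,-.016,.026,.01,.034),"dish":(.649,-.084,.019,.006,.03)}
for n in("top","scene"):
    d=cam(n);H=hsv(d).astype(int);h,s,v=H[...,0],H[...,1],H[...,2]
    for k,(x,y,r,a,b) in E.items():
        U=np.array([proj(d,[x+r*np.cos(t),y+r*np.sin(t),z]) for t in np.linspace(0,6.28,60) for z in(a,b)])
        lo,hi=U.min(0),U.max(0);B=[int(lo[0]-5),int(lo[1]-5),int(hi[0]+6),int(hi[1]+6)]
        m={"black":v<50,"brass":(h>10)&(h<28)&(s>110)&(v>70),"dish":((s<60)|(h<60))&(v>110)}[k]
        print(n,k,box(d,m,B),"exp",np.round(lo,1),np.round(hi-lo,1))
E
```

```text
t 35.85 pos [0.4494 0.0088 0.1734] rpy [-1.7999e+02 -4.0000e-02 -1.5404e+02] w 79.9 F [0.8 0.6 0. ]
tool shift mm [-41.6 -30.1 -26.6] turn z rad -0.0008
top black [] exp [204.2 113.2] [29.7 30.8]
top brass [] exp [258.8 196.4] [23.5 23.7]
top dish [((287, 136, 28, 9), 183.5)] exp [292.2 120.3] [17.6 18.8]
scene black [((229, 259, 29, 30), 662.0)] exp [228.  257.8] [31.5 32.6]
scene brass [((247, 189, 21, 21), 327.0)] exp [246.5 188. ] [21.7 22.5]
scene dish [((173, 220, 18, 20), 257.5)] exp [172.9 220.4] [17.8 19.5]Traceback (most recent call last):
  File "tri.py", line 11, in <module>
    B=(345,140,450,260);et=sorted(ends(T,B),key=lambda q:q[1]); es=sorted(ends(S,(100,60,220,210)),key=lambda q:q[0]);save(T,"a.png",(330,110,450,260),4);save(S,"b.png",(100,90,220,240),4);cv2.imwrite("pics/ab6.png",cv2.resize(np.hstack([cv2.imread("pics/a.png"),cv2.imread("pics/b.png")]),(800,500)))
                                  ~~~~^^^^^
  File "tri.py", line 6, in ends
    vx,vy,a,b=cv2.fitLine(P,cv2.DIST_HUBER,0,.01,.01).ravel(); w=(P-[a,b])@[vx,vy]
              ~~~~~~~~~~~^^^^^^^^^^^^^^^^^^^^^^^^^^^^
cv2.error: OpenCV(4.12.0) /io/opencv/modules/imgproc/src/linefit.cpp:50: error: (-215:Assertion failed) count > 0 in function 'fitLine2D_wods'
```

Black, brass and dish match their expected seats. One last check: clear the top view and compare the brush height with the fixed yellow brush.

apply_moves(
  plan=[
    [-10,35,0,0,0,0],
    [-10,35,0,0,0,0],
    [-10,35,0,0,0,0],
    [-10,35,0,0,0,0],
    [-10,35,0,0,0,0],
    [-10,35,0,0,0,0],
    [-10,35,0,0,0,0],
    [0,0,0,0,0,0],
    [0,0,0,0,0,0],
    [0,0,0,0,0,0],
  ],
)

```text
clock: 36.95
ee_pos: [0.4043, 0.2591, 0.1726]
orientation: [-180.0, -0.1, -154.1]
wrist_force: [-1.0, -0.7, -0.4]
gripper_width: 0.936
gripper_force: 0.0
```

```bash
python3 - <<'E'
from m import *
T=cam("top");S=cam("scene")
def line(d,c,box):
    x0,y0,x1,y1=box;H=hsv(d).astype(int);h,s,v=H[...,0],H[...,1],H[...,2]
    m={"red":((h<6)|(h>174))&(s>140)&(v>50),"yellow":(h>20)&(h<30)&(s>170)&(v>90),"green":(h>62)&(h<88)&(s>105)&(v<130)}[c]
    R=np.zeros(m.shape,bool);R[y0:y1,x0:x1]=m[y0:y1,x0:x1];P=np.argwhere(max_blob(R))[:,::-1].astype(np.float32)
    vx,vy,a,b=cv2.fitLine(P,cv2.DIST_HUBER,0,.01,.01).ravel();w=(P-[a,b])@[vx,vy];return (a,b),(vx,vy),w.min(),w.max()
def max_blob(R):
    n,l,s,_=cv2.connectedComponentsWithStats(R.astype(np.uint8),connectivity=8);return l==1+s[1:,4].argmax()
for c in("red","yellow","green"):
    try:
        A=line(T,c,(335,130,440,250));B=line(S,c,(105,120,225,220))
        # plane of scene line, intersect with top rays at two clip positions
        o,r1=ray(S,*(np.array(B[0])+np.array(B[1])*B[2]));_,r2=ray(S,*(np.array(B[0])+np.array(B[1])*B[3]));nn=np.cross(r1,r2)
        for k in(.15,.5,.85):
            q=np.array(A[0])+np.array(A[1])*(A[2]+k*(A[3]-A[2]));ot,rt=ray(T,*q);t=nn@(o-ot)/(nn@rt);print(c,np.round(ot+rt*t,4))
    except Exception as e: print(c,"fail",e)
E
```

```text
red [ 0.4753 -0.2837  0.0256]
red [ 0.5128 -0.2855  0.0251]
red [ 0.5507 -0.2874  0.0246]
yellow [ 0.4631 -0.3505  0.0269]
yellow [ 0.5005 -0.3526  0.025 ]
yellow [ 0.5385 -0.3547  0.0232]
green [ 0.4807 -0.2168  0.0223]
green [ 0.5172 -0.2174  0.025 ]
green [ 0.5537 -0.2181  0.0277]
```

The red brush sits level with the fixed brushes (z ≈ 25 mm) and midway between them. Handing in.

```bash
python3 -c "
from h import *;print(env.sense()['clock'],ticket.job_done())"
```

```text
the job is handed in; nothing more can be done
37.05 None
```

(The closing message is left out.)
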